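Put the loaded muffin tray away in the cooling rack

TASK

Lift the loaded muffin tray by its grip rail and slide it gently into the empty middle tier of the bench rack, over the two small humps at the mouth, until it has dropped flat behind them and is fully home. Do not ram the back stop; all six muffins must still stand upright in the tray. Let go of the tray, and leave everything else on the table where it is.

Things in the scene. Friction and masses are not known exactly. Their poses are not given: they have to be found in the camera images.
- tray: Loaded black muffin tray to put away: 200 mm long (own x), 210 wide (own y), flat underside, floor 4 mm thick, rim 20 mm high and 4 thick all round. Origin: centre of its underside. Both ends are alike: either may go in first. About 0.3 kg empty, 0.6 kg loaded (varies).
- tray_rail (a point): Middle of the top of the tray's steel grip rail, 54 mm above the tray's underside. The rail is 14 mm wide, solid down to the tray floor, and runs lengthwise along the tray's middle (own x, -96 to +96 mm); 34 mm is clear on both sides of it at least, above low 9 mm partitions 36 mm from its middle.
- rack_slot (a point): Seat of the rack's empty middle tier: where the centre of the tray's underside is when fully home. z up, +x is the way in. Two runner ledges at this height (100 mm above the table) carry the tray, 85 to 111 mm either side of the middle, between side guides 216 mm apart, flared at the mouth. Runners begin 115 mm, the flares 128 mm before this point. The tray has 3 mm of play each side.
- backstop: Fixed red back stop bar of the middle tier. Origin: middle of the lower edge of its front face, at runner height, 101.5 mm beyond the seat point; the bar reaches 26 mm above the runners. A tray fully home lies between it and the humps with 3 mm of play lengthwise.
- rack_hump (a point): Point midway between the two humps, at runner height: rounded steel bumps across the runners near the mouth, 6 mm high, 12 mm long at the foot, 107.5 mm before the seat point. The tray rides over them nose-down and drops flat once its trailing edge is past.
- rack_roof (a point): Middle of the front face of the wire shelf's front bar over the middle tier (bar 8 mm thick, this is its centre height; underside of the shelf 95 mm above the runners), 96.5 mm before the seat point. The front posts are level with it, outside the guides. A tray that is home has its trailing rim about flush with this bar.
- rack: Fixed aluminium bench rack, about 235 mm deep (own x), 262 wide, 300 tall; origin at the centre of its underside, open front facing own -x. Lower tier full (muffins up to 72 mm), middle tier empty, wire shelf (top 203 mm) with a few muffins up to 245 mm, corner posts to 300 mm, no front bar at the top.
- muffin1: Loose muffin in a yellow case, 53 mm across at the top, 42 mm tall, 45 g; origin at the centre of its underside; stands in one of the tray's six shallow pockets (9 mm partitions; pocket middles at x = -64, 0, 64 and y = -72, 72 mm of the tray), about 4 mm above the tray's underside.
- muffin2: Loose muffin in a yellow case, 53 mm across at the top, 42 mm tall, 45 g; origin at the centre of its underside; stands in one of the tray's six shallow pockets (9 mm partitions; pocket middles at x = -64, 0, 64 and y = -72, 72 mm of the tray), about 4 mm above the tray's underside.
- muffin3: Loose muffin in a yellow case, 53 mm across at the top, 42 mm tall, 45 g; origin at the centre of its underside; stands in one of the tray's six shallow pockets (9 mm partitions; pocket middles at x = -64, 0, 64 and y = -72, 72 mm of the tray), about 4 mm above the tray's underside.
- muffin4: Loose muffin in a yellow case, 53 mm across at the top, 42 mm tall, 45 g; origin at the centre of its underside; stands in one of the tray's six shallow pockets (9 mm partitions; pocket middles at x = -64, 0, 64 and y = -72, 72 mm of the tray), about 4 mm above the tray's underside.
- muffin5: Loose muffin in a yellow case, 53 mm across at the top, 42 mm tall, 45 g; origin at the centre of its underside; stands in one of the tray's six shallow pockets (9 mm partitions; pocket middles at x = -64, 0, 64 and y = -72, 72 mm of the tray), about 4 mm above the tray's underside.
- muffin6: Loose muffin in a yellow case, 53 mm across at the top, 42 mm tall, 45 g; origin at the centre of its underside; stands in one of the tray's six shallow pockets (9 mm partitions; pocket middles at x = -64, 0, 64 and y = -72, 72 mm of the tray), about 4 mm above the tray's underside.
- sugar_jar: Bystander, to be left alone: glass sugar jar with a white cap, 64 mm across, 100 mm tall; origin at its underside.
- bowl: Bystander, to be left alone: white bowl, 130 mm across, 60 mm tall; origin at its underside.
- spatula: Bystander, to be left alone: spatula lying flat; origin at its underside (lies along own x).
- timer: Bystander, to be left alone: red round kitchen timer, 60 mm across, 40 mm tall; origin at its underside.
- cutter: Bystander, to be left alone: copper ring pastry cutter, 68 mm across, 35 mm tall; origin at its underside.
- scraper: Bystander, to be left alone: steel dough scraper with a wooden grip, 120 x 100 x 22 mm, lying flat; origin at its underside.
There are look-alikes about, which are no part of the job. What is shaped like the muffin2 but black, blue or turquoise is not meant.

How it is judged:
By the outcome, as a careful person would: the job done as asked, in the order asked, and still so for the second after the job is handed in, with the robot touching nothing.
It also fails if it takes over 64 s, if anything falls off the work surface, if the arm or the gripper's body presses on something with over 40 N, if the wrist force passes 120 N, or if a joint passes its speed limit or range.

ROBOT

A 6-joint arm with a two-finger parallel gripper is mounted at the origin on the work surface. World frame = base frame: x ahead of the robot, y to its left, z up, the work surface at z = 0. Lengths are in m, angles in degrees, forces in N, time in s.
With the tool pointing down it reaches from about 0.275 to 0.775 m from the base axis. Payload 14.6 kg.
Tool frame: the origin (TCP) lies midway between the tips of the shut fingers; the grasp point (between the pads) lies 19 mm behind it (robot.grasp_offset is the distance from the TCP to the grasp point, in m); z points along the fingers, y is the direction in which the jaws open and shut (so a half turn about z gives the same grasp; the last joint's range is limited). The gripper opens to 85 mm and grips with 20 to 120 N. Pads are 22 mm wide; open, the fingers measure 114 mm over their backs; the gripper's body (76 mm by 85 mm) begins 54 mm behind the grasp point. The pads swing forward as they close: fully open they stand 13 mm farther back than shut.
Start: joints at [67.076, 15.075, -2.767, 72.158, 0, 81.102], TCP at [0.127, 0.509, 0.231] pointing down, gripper open.
Joint ranges: [-151.79, 151.79], [-50.71, 97.33], [-67.44, 78.34], [-121.81, 120.89], [-77.56, 73.72], [-180, 180]. Speed limits (degrees/s): [108.29, 108.29, 147.25, 159.86, 180, 180].

INTERFACE

Orientations are given as a 3x3 rotation matrix whose columns are the frame's x, y, z axes.
In Python, from station import robot, cams gives the robot as it stands.
- The arm moves only by the tool send_rows, never from a script. Its argument "steps" is a list of rows, each a list of 7 numbers: the shift along the tool's x, y, z in m, then the turn, a rotation vector about the tool's x, y, z in degrees, then the closure, from 0 (fully open) to 1 (shut). In form: [[tx, ty, tz, wx, wy, wz, claw], ...]. A call has 1 to 5 rows; each row is the pose to reach, as a shift and turn from the pose commanded when the call began, along the tool's axes at that moment; what a row does not reach only later rows make up. A row lasts 1/8 s, in which the tool goes at most 62.5 mm and 10.7 degrees, less where a joint would pass 70% of its speed; a pose out of reach is approached as far as the arm can. A call with a gripper value outside its range is refused whole. The fingers move at their own pace and stop on an object; "squeeze" is the grip in N (left out, the last holds). Time passes only in rows, so rows that repeat a pose let the fingers close. It gives the time, the measured TCP pose, the force and the opening at its end, in the units of the state.
- robot.observe(): the state, without advancing time (a new reading comes with each control period).
- cams.capture(name): name is "scene" or "top"; returns a dict with "image" (420x560x3 uint8, red, green, blue), "fov_y" (degrees; the focal length in pixels is half the picture's height over the tangent of half this angle, whatever the lens; pixels are square), "cx", "cy" (the principal point, pixels), "world_from_camera" (4x4, takes a point from camera to world coordinates). Camera axes: x right, y up, looking along -z (the intrinsics and any distortion apply to the point x, -y, -z); pixel columns grow to the right and rows downward; lengths in m; the calibration is good to about 2 mm. A picture is of the moment at which its call begins. There is no depth.
- robot.finish_job(): hands the job in, once; it reports no verdict.
The state is a dict: "t": time; "q": joint angles; "joint_vel": joint speeds; "joint_torque": joint torques, N m; "eef_pos": TCP position; "ee_rot": TCP orientation; "contact_force": force on the tool from outside, world axes, zero at the start; "moment": the same for the moment, N m; "finger_gap": finger opening in m.
Only numpy, scipy, OpenCV 4.12 (cv2) and the standard library are available. Lean on these libraries where they do the work, as an engineer would, in place of code of your own. Each camera call takes 0.05 s, during which the arm holds its last target.

## Working session

There is one attempt and no reset: what is moved stays moved. The work goes in short steps, Python scripts to look and compute and a tool call to move; the robot and the scene stay as the last step left them, time stands still between calls to the robot, and variables do not carry over. Pictures are saved under pics/ and viewed, and the job is handed in when it is done.

Besides the shell and the picture viewer there is one more tool, called after "Call:" by a JSON object that holds its "name" and its "arguments", one argument or row to a line. send_rows: Moves the arm, as the interface text tells. Its arguments: {"type":"object","properties":{"steps":{"type":"array","items":{"type":"array","items":{"type":"number"}}},"squeeze":{"type":"number"}},"required":["steps"]}

```bash
mkdir -p pics; ls; python3 - <<'E'
from station import robot, cams
import cv2
s=robot.observe()
for k,v in s.items(): print(k,v)
print(robot.grasp_offset)
for n in("scene","top"):
    c=cams.capture(n); cv2.imwrite(f"pics/{n}0.png",c["image"][:,:,::-1])
    print(n,{k:v for k,v in c.items() if k!="image"})
E
```

```text
pics
t 0.0
q [ 6.70747338e+01  1.51005937e+01 -2.80482406e+00  7.21579722e+01
  1.14532918e-03  8.11026735e+01]
joint_vel [-0.0419287  -0.06174323  0.01640221 -0.01840521 -0.01195242 -0.08211442]
joint_torque [-7.56303139e-03 -6.37612367e+01  3.84562898e+01  1.37874641e-02
 -4.05657483e-04 -3.56789610e-05]
eef_pos [0.12714116 0.50908631 0.23080238]
ee_rot [[-9.70177595e-01  2.42394788e-01 -4.49372284e-04]
 [ 2.42395129e-01  9.70177086e-01 -1.01118819e-03]
 [ 1.90863945e-04 -1.08995778e-03 -9.99999388e-01]]
contact_force [ 0.14349636  0.08715903 -0.21760768]
moment [-0.00114443 -0.02845214 -0.01836231]
finger_gap 0.08559354689381908
0.0187
scene {'fov_y': 56.94641480598092, 'cx': 278.8093334864633, 'cy': 214.27005166804574, 'world_from_camera': array([[ 0.2930558 , -0.5746414 ,  0.76413713,  1.21160103],
       [ 0.95586153,  0.15841789, -0.24745204, -0.31427498],
       [ 0.0211432 ,  0.80292654,  0.59570289,  0.6981521 ],
       [ 0.        ,  0.        ,  0.        ,  1.        ]])}
top {'fov_y': 43.539643112209234, 'cx': 279.4782966030855, 'cy': 214.41788349413275, 'world_from_camera': array([[ 0.00524697,  0.98117933, -0.19302745,  0.23214145],
       [-0.9999245 ,  0.0030031 , -0.01191538, -0.09377311],
       [-0.01111144,  0.19307539,  0.98112101,  1.46279939],
       [ 0.        ,  0.        ,  0.        ,  1.        ]])}
```

View pics/scene0.png

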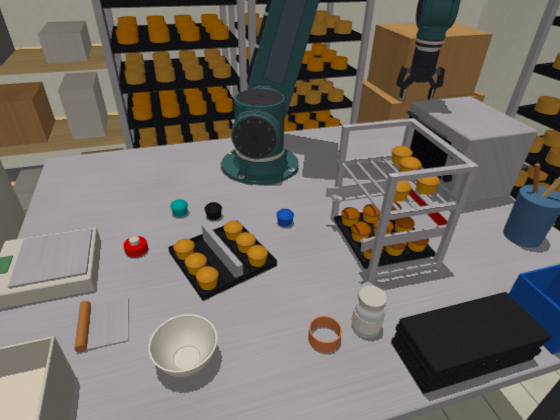

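View pics/top0.png

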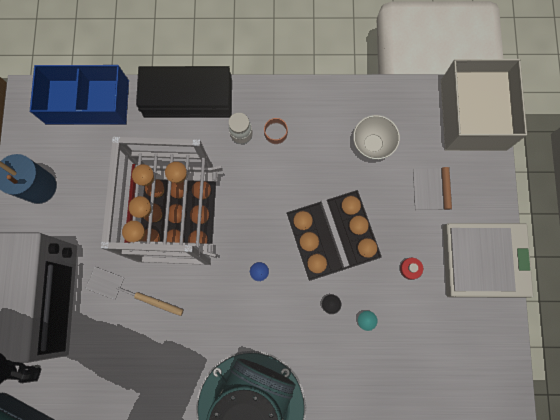

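The top view (image up = +x, left = +y) shows the tray at about (334,235) with six orange muffins. The rack is at about (160,198), its mouth facing image right (about -y) and the red stop at its left. The black (331,304), turquoise (367,320) and blue (259,271) muffins are look-alikes and not in the tray. Next I'll enlarge both areas.

```bash
cat > h.py <<'E'
import numpy as np, cv2
from station import robot, cams
def K(c):
    f=210/np.tan(np.radians(c["fov_y"]/2)); return f
def ray(c,u,v):
    f=K(c); T=c["world_from_camera"]
    d=np.array([(u-c["cx"])/f,-(v-c["cy"])/f,-1.]); return T[:3,3],T[:3,:3]@d
def at_z(c,u,v,z):
    o,d=ray(c,u,v); return o+d*(z-o[2])/d[2]
def proj(c,P):
    T=c["world_from_camera"]; P=np.atleast_2d(P); p=(P-T[:3,3])@T[:3,:3]; f=K(c)
    return np.c_[c["cx"]+f*p[:,0]/-p[:,2], c["cy"]-f*p[:,1]/-p[:,2]]
def crop(c,x0,y0,x1,y1,s,name,pts=None,cols=None):
    im=np.ascontiguousarray(c["image"][y0:y1,x0:x1,::-1]); im=cv2.resize(im,None,fx=s,fy=s,interpolation=cv2.INTER_CUBIC)
    if pts is not None:
        for i,poly in enumerate(pts):
            q=(proj(c,poly)-[x0,y0]+.5)*s
            cv2.polylines(im,[np.round(q).astype(int)],False,(0,255,0) if not cols else cols[i],1)
    cv2.imwrite("pics/"+name,im)
E
python3 - <<'E'
from h import *
c=cams.capture("top"); crop(c,275,180,395,290,6,"t_tray.png"); crop(c,95,125,225,275,4,"t_rack.png")
c=cams.capture("scene"); crop(c,160,210,285,300,6,"s_tray.png"); crop(c,325,110,475,285,3.4,"s_rack.png")
E
```

```text
(no output)
```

View pics/t_tray.png

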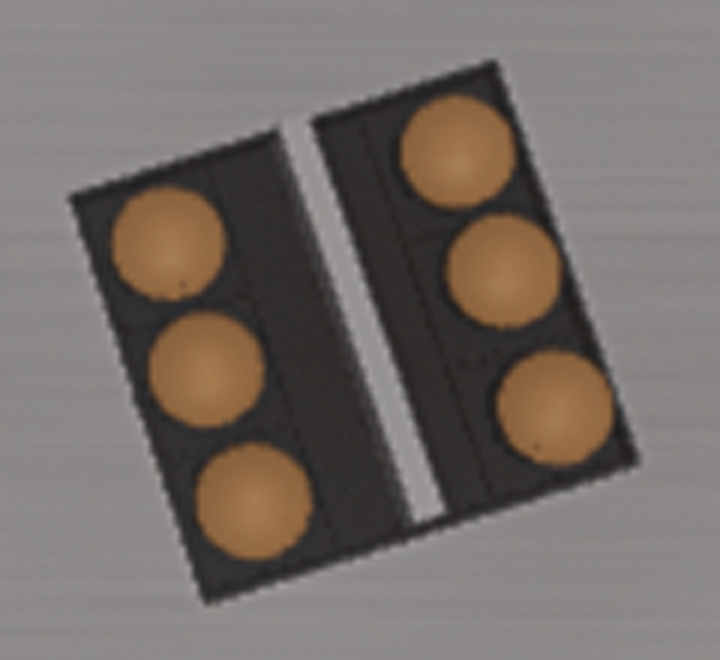

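View pics/t_rack.png

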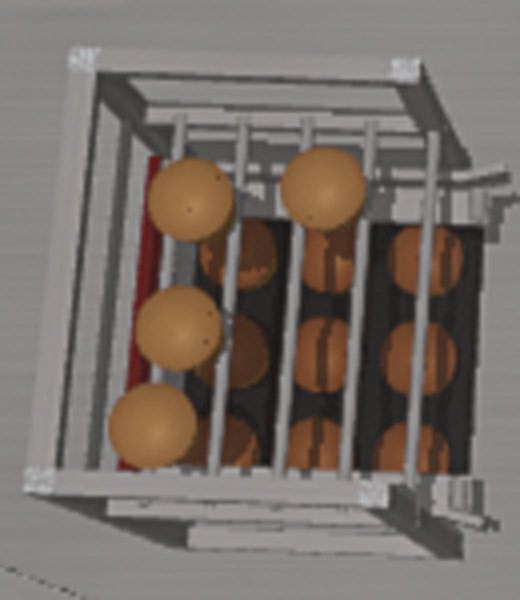

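View pics/s_tray.png

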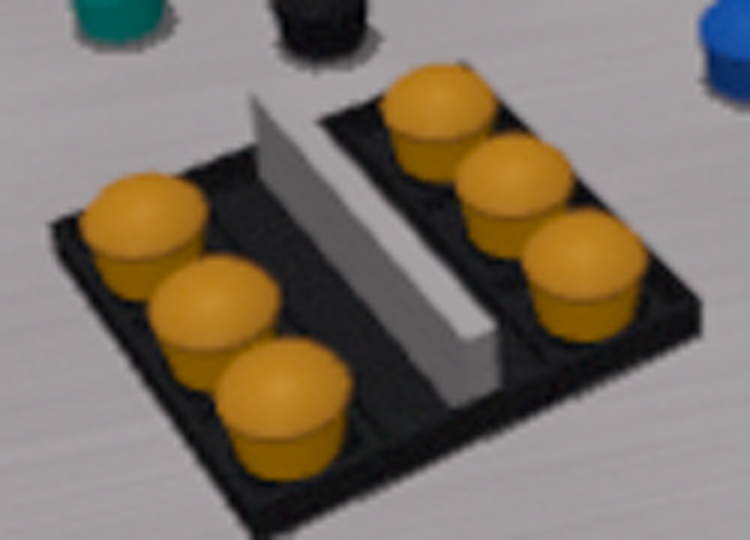

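View pics/s_rack.png

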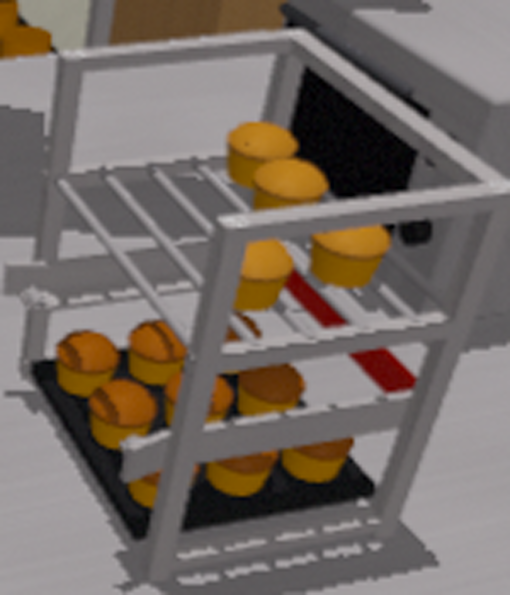

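```bash
cat > fit.py <<'E'
from h import *
from scipy.optimize import least_squares
ct=cams.capture("top"); cs=cams.capture("scene")
tt=np.array([(70,197),(497,62),(637,462),(206,603)])/6+[275,180]-.5
print("tray rim corners", [at_z(ct,*p,0.02)[:2].round(4) for p in tt])
C=np.array([at_z(ct,*p,0.02)[:2] for p in tt]); print("sides",[np.linalg.norm(C[i]-C[(i+1)%4]).round(4) for i in range(4)],"centre",C.mean(0))
ra=np.array([(68,45),(420,57),(388,507),(22,497)])/4+[95,125]-.5
R=np.array([at_z(ct,*p,0.3)[:2] for p in ra]); print("rack",R.round(4),[np.linalg.norm(R[i]-R[(i+1)%4]).round(4) for i in range(4)])
E
python3 fit.py
```

```text
tray rim corners [array([ 0.522 , -0.0949]), array([ 0.5873, -0.2953]), array([ 0.399 , -0.3549]), array([ 0.3339, -0.1573])]
sides [np.float64(0.2107), np.float64(0.1975), np.float64(0.208), np.float64(0.1982)] centre [ 0.46055305 -0.22559621]
rack [[0.6466 0.3129]
 [0.6395 0.1071]
 [0.3767 0.1159]
 [0.3815 0.3209]] [np.float64(0.2059), np.float64(0.263), np.float64(0.2051), np.float64(0.2652)]
```

```bash
cat > ov.py <<'E'
from h import *
import sys
def fr(x,y,yaw,z=0):
    a=np.radians(yaw); R=np.array([[np.cos(a),-np.sin(a),0],[np.sin(a),np.cos(a),0],[0,0,1]]); return lambda P: np.array(P)@R.T+[x,y,z]
def rect(x0,x1,y0,y1,z): return [(x0,y0,z),(x1,y0,z),(x1,y1,z),(x0,y1,z),(x0,y0,z)]
def tray(T): return [T(rect(-.1,.1,-.105,.105,z)) for z in (0,.02)]+[T(rect(-.096,.096,-.007,.007,.054))]
def rack(S):
    L=[S(rect(-.0965,.1075,-.131,.131,.2)), S(rect(-.0965,.1075,-.131,.131,.1)) , S([(.1015,-.108,0),(.1015,.108,0),(.1015,.108,.026),(.1015,-.108,.026),(.1015,-.108,0)])]
    for x in(-.0965,.1075):
        for y in(-.131,.131): L.append(S([(x,y,-.1),(x,y,.2)]))
    for s in(-1,1): L.append(S([(-.115,s*.085,0),(.1,s*.085,0)])); L.append(S([(-.128,s*.108,0),(.1,s*.108,0)]))
    return L
def show(tp,sp,n):
    T=fr(*tp); S=fr(*sp,.1)
    for nm,a,b in(("top",(275,180,395,290,6),(95,125,225,275,4)),("scene",(160,210,285,300,6),(325,110,475,285,3.4))):
        c=cams.capture(nm); crop(c,*a,f"ov_{nm}_tray{n}.png",tray(T)); crop(c,*b,f"ov_{nm}_rack{n}.png",rack(S))
if __name__=="__main__":
    show((.4605,-.2256,18.2),(.511,.208,88.2),1)
    ims=[cv2.imread(f"pics/ov_{a}_{b}1.png") for b in("tray","rack") for a in("top","scene")]
    for i,b in enumerate(("tray","rack")):
        A=ims[2*i:2*i+2]; h=560; A=[cv2.resize(x,(395,min(h,int(x.shape[0]*395/x.shape[1])))) for x in A]
E
python3 ov.py
```

```text
(no output)
```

View pics/ov_top_tray1.png

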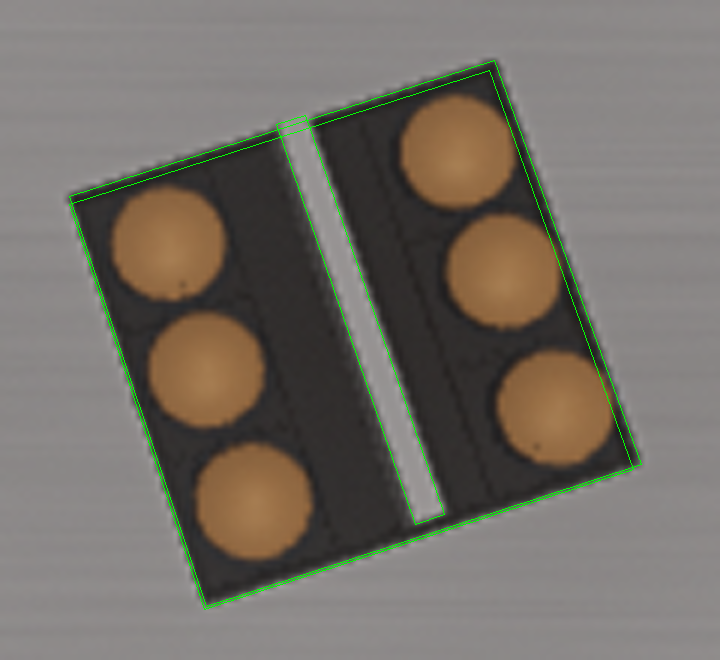

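View pics/ov_scene_tray1.png

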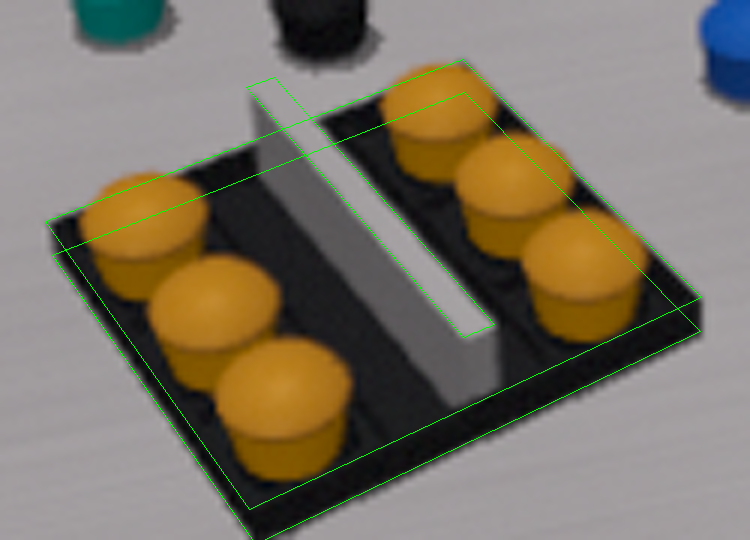

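View pics/ov_top_rack1.png

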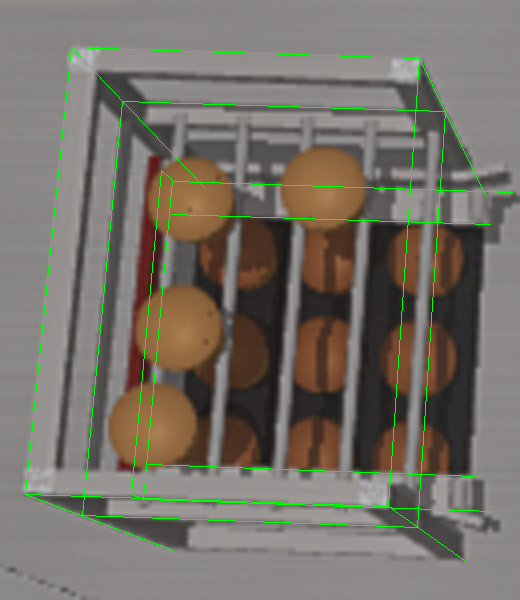

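View pics/ov_scene_rack1.png

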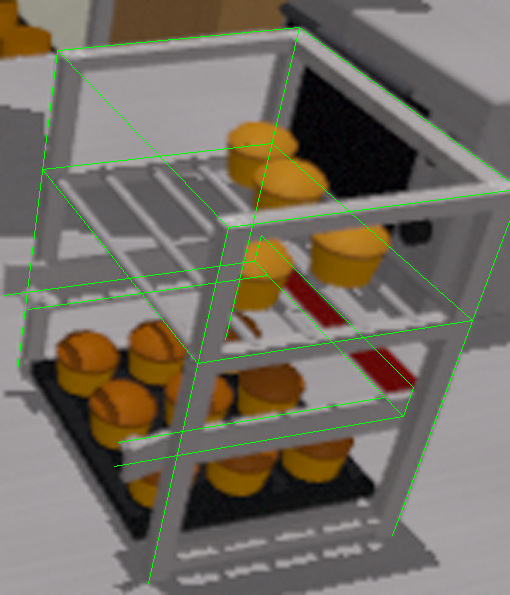

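```bash
python3 - <<'E'
from h import *
c=cams.capture("top")
def tiles(c,boxes,s,name):
    t=[]
    for x,y in boxes:
        im=c["image"][y:y+36,x:x+48,::-1]; t.append(cv2.resize(im,None,fx=8,fy=8,interpolation=cv2.INTER_NEAREST))
    cv2.imwrite("pics/"+name,np.vstack([np.hstack(t[:2]),np.hstack(t[2:])]))
tiles(c,[(96,125),(180,125),(92,232),(175,232)],8,"zt.png")
c=cams.capture("scene")
tiles(c,[(330,115),(395,110),(380,165),(440,155)],8,"zs.png")
E
```

```text
(no output)
```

View pics/zt.png

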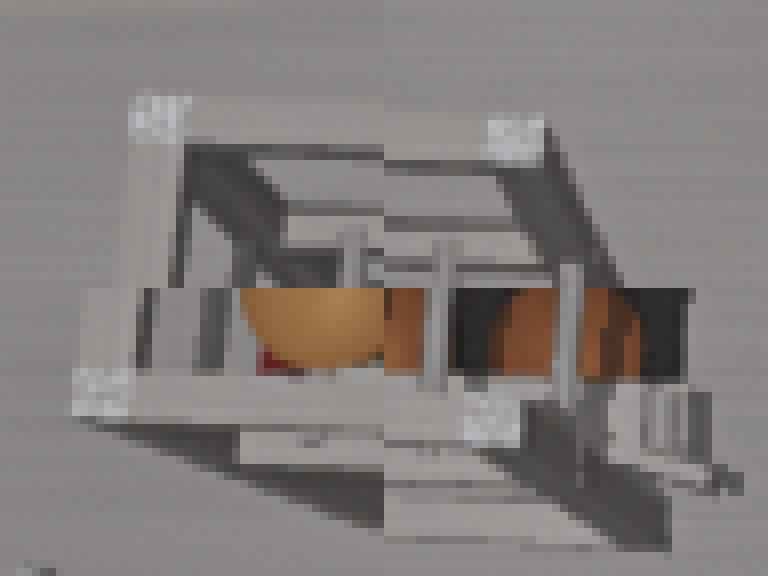

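View pics/zs.png

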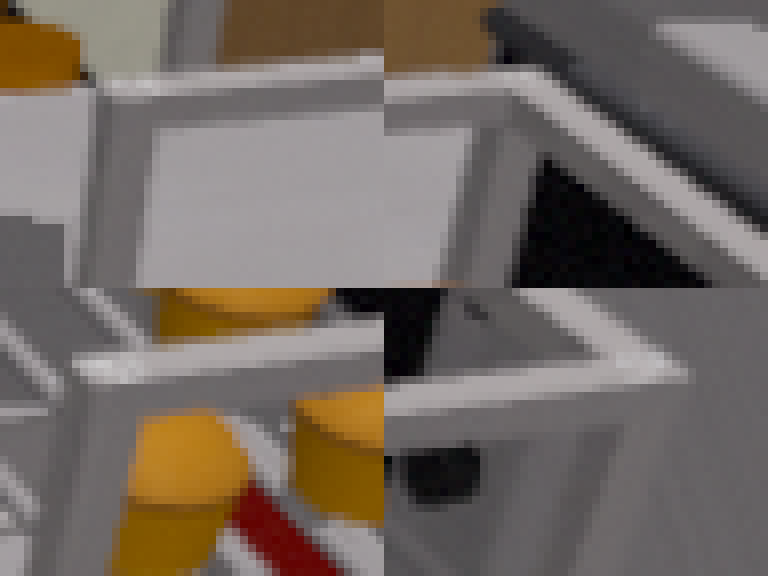

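```bash
cat > fit2.py <<'E'
from h import *
from ov import fr
from scipy.optimize import least_squares
ct=cams.capture("top"); cs=cams.capture("scene")
# order: back+x, front+x, front-x, back-x
T=np.array([(112.25,136.9),(200.1,139.1),(192.1,251.9),(101,248.1)])-.5
# scene: near robot = -x side
Sc=np.array([(477.6,165.9),(389.3,176.3),(341,125.6),(414.5,118.9)])-.5
def pts(p):
    S=fr(p[0],p[1],p[2],.1); b=-.0965+p[3]
    return S([(b,-.131,.2),(-.0965,-.131,.2),(-.0965,.131,.2),(b,.131,.2)])
def fit(w):
    f=lambda p: np.r_[(proj(ct,pts(p))-T).ravel()*w[0],(proj(cs,pts(p))-Sc).ravel()*w[1]]
    r=least_squares(f,[.511,.208,88,.204],x_scale=[.01,.01,1,.01]); return r
for w in((1,0),(0,1),(1,1)):
    r=fit(w); print(w,r.x.round(4)); print((proj(ct,pts(r.x))-T).round(1).tolist(),(proj(cs,pts(r.x))-Sc).round(1).tolist())
E
python3 fit2.py
```

```text
(1, 0) [ 0.5111  0.2077 88.1909  0.2049]
[[0.1, -0.2], [-0.1, 0.4], [0.1, -0.4], [-0.1, 0.2]] [[0.9, -0.3], [2.7, 0.6], [0.6, -0.8], [-1.2, -0.9]]
(0, 1) [ 0.5113  0.2047 87.1683  0.2069]
[[1.7, -1.1], [2.1, 1.0], [0.4, 0.3], [-0.6, -0.8]] [[0.2, 0.3], [-0.1, 0.6], [0.1, -1.0], [-0.3, -0.6]]
(1, 1) [ 0.5108  0.2061 87.739   0.2064]
[[0.6, -0.4], [1.0, 0.8], [0.4, 0.1], [-0.5, -0.0]] [[0.6, -0.2], [1.2, 0.5], [0.2, -0.9], [-0.7, -0.8]]
```

```bash
cat > go.py <<'E'
# usage: go.py x y z yawdeg tiltdeg -> rel shift/rotvec. yaw = heading of horizontal pointing dir; grasp point if 'g'
import sys, json
from h import *
from scipy.spatial.transform import Rotation as R
def pose(yaw,tilt):
    a,t=np.radians([yaw,tilt]); h=np.array([np.cos(a),np.sin(a),0]); z=h*np.sin(t)-np.array([0,0,1])*np.cos(t)
    y=np.array([-np.sin(a),np.cos(a),0]); x=np.cross(y,z); return np.c_[x,y,z]
def rel(p,Rt,grasp=True,s=None):
    s=s or robot.observe(); R0=np.array(s["ee_rot"]); p=np.array(p,float)
    if grasp: p=p+Rt[:,2]*robot.grasp_offset
    d=R0.T@(p-np.array(s["eef_pos"])); w=R.from_matrix(R0.T@Rt).as_rotvec(degrees=True)
    return np.r_[d.round(4),w.round(2)]
if __name__=="__main__":
    v=list(map(float,sys.argv[1:6])); s=robot.observe()
    g=np.array(s["eef_pos"])-np.array(s["ee_rot"])[:,2]*robot.grasp_offset
    print("t",round(s["t"],2),"grasp now",g.round(4),"z",np.array(s["ee_rot"])[:,2].round(3),"y",np.array(s["ee_rot"])[:,1].round(3),"q",np.round(s["q"],1),"F",np.round(s["contact_force"],1),"M",np.round(s["moment"],2),"gap",round(s["finger_gap"],4))
    print(rel(v[:3],pose(v[3],v[4])).tolist())
E
python3 go.py .29 .0 .28 18.2 0
```

```text
t 0.6 grasp now [0.1273 0.5093 0.25  ] z [ 0. -0. -1.] y [ 0.242  0.97  -0.   ] q [67.1 15.1 -2.8 72.2 -0.  81.1] F [ 0.4 -0.1 -0. ] M [ 0.03 -0.02 -0.04] gap 0.0857
[-0.2813, -0.4547, -0.03, -0.0, 0.0, -32.23]
```

Call:
{"name": "send_rows", "arguments": {
  "steps": [
    [-0.28,-0.455,-0.03,0,0,-32.2,0.5],
    [-0.28,-0.455,-0.03,0,0,-32.2,0.5],
    [-0.28,-0.455,-0.03,0,0,-32.2,0.5],
    [-0.28,-0.455,-0.03,0,0,-32.2,0.5],
    [-0.28,-0.455,-0.03,0,0,-32.2,0.5]
  ]
}}

```text
t: 1.23
eef_pos: [0.2172, 0.228, 0.2483]
ee_rot: [[-0.95, -0.313, 0.001], [-0.313, 0.95, 0.0], [-0.001, 0.0, -1.0]]
contact_force: [1.3, 0.7, -0.1]
finger_gap: 0.0428
```

```bash
python3 go.py .36 -.15 .28 18.2 20;python3 go.py .29 .0 .28 18.2 0
```

```text
t 1.23 grasp now [0.2172 0.228  0.267 ] z [ 0.001  0.    -1.   ] y [-0.313  0.95   0.   ] q [ 31.5  -6.3 -24.   72.2  -0.   13.2] F [ 1.3  0.7 -0.1] M [ 0.06 -0.02 -0.01] gap 0.0428
[-0.0237, -0.4037, -0.0141, 0.01, -19.95, 0.05]
t 1.23 grasp now [0.2172 0.228  0.267 ] z [ 0.001  0.    -1.   ] y [-0.313  0.95   0.   ] q [ 31.5  -6.3 -24.   72.2  -0.   13.2] F [ 1.3  0.7 -0.1] M [ 0.06 -0.02 -0.01] gap 0.0428
[0.0022, -0.2394, -0.013, 0.0, 0.05, 0.05]
```

Call:
{"name": "send_rows", "arguments": {
  "steps": [
    [0.0,-0.24,-0.014,0,0,0,0.5],
    [0.0,-0.24,-0.014,0,0,0,0.5],
    [-0.005,-0.3,-0.014,0,0,0,0.5],
    [-0.014,-0.35,-0.014,0,-10,0,0.5],
    [-0.024,-0.4,-0.014,0,-20,0,0.5]
  ]
}}

```text
t: 1.85
eef_pos: [0.2919, 0.0376, 0.2563]
ee_rot: [[-0.935, -0.311, 0.172], [-0.301, 0.95, 0.079], [-0.188, 0.023, -0.982]]
contact_force: [0.1, 1.1, 0.1]
finger_gap: 0.0422
```

```bash
python3 go.py .385 -.25 .25 18.2 60
```

```text
t 1.85 grasp now [0.2887 0.0361 0.2747] z [ 0.172  0.079 -0.982] y [-0.311  0.95   0.023] q [-16.  -16.1 -30.6  67.2   7.1 -33.4] F [0.1 1.1 0.1] M [-0.02  0.11 -0.  ] gap 0.0422
[-0.0133, -0.3025, 0.0116, 1.03, -49.18, -0.85]
```

Call:
{"name": "send_rows", "arguments": {
  "steps": [
    [-0.013,-0.303,0.012,1,-49,-1,0.5],
    [-0.013,-0.303,0.012,1,-49,-1,0.5],
    [-0.013,-0.303,0.012,1,-49,-1,0.5],
    [-0.013,-0.303,0.012,1,-49,-1,0.5],
    [-0.013,-0.303,0.012,1,-49,-1,0.5]
  ]
}}

```text
t: 2.48
eef_pos: [0.3589, -0.1207, 0.2433]
ee_rot: [[-0.725, -0.328, 0.605], [-0.225, 0.944, 0.242], [-0.65, 0.039, -0.759]]
contact_force: [2.0, 0.6, 0.0]
finger_gap: 0.0426
```

```bash
python3 go.py .385 -.25 .20 18.2 60
```

```text
t 2.48 grasp now [ 0.3476 -0.1252  0.2575] z [ 0.605  0.242 -0.759] y [-0.328  0.944  0.039] q [-63.3 -10.5 -39.1  57.2  40.5 -80.2] F [2.  0.6 0. ] M [-0.18  0.35  0.  ] gap 0.0426
[0.0322, -0.1329, 0.0349, 2.22, -19.4, -1.11]
```

Call:
{"name": "send_rows", "arguments": {
  "steps": [
    [0.032,-0.133,0.035,2,-19.4,-1,0.5],
    [0.032,-0.133,0.035,2,-19.4,-1,0.5],
    [0.032,-0.133,0.035,2,-19.4,-1,0.5],
    [0.032,-0.133,0.035,2,-19.4,-1,0.5],
    [0.032,-0.133,0.035,2,-19.4,-1,0.5]
  ]
}}

```text
t: 3.1
eef_pos: [0.4, -0.2425, 0.1899]
ee_rot: [[-0.481, -0.315, 0.818], [-0.153, 0.949, 0.276], [-0.863, 0.007, -0.505]]
contact_force: [1.1, 0.1, 0.5]
finger_gap: 0.0426
```

```bash
python3 go.py .385 -.25 .15 18.2 60; python3 -c "
from h import *
crop(cams.capture('scene'),0,0,560,420,1.4,'s1.png')"
```

```text
t 3.1 grasp now [ 0.3847 -0.2476  0.1993] z [ 0.818  0.276 -0.505] y [-0.315  0.949  0.007] q [-75.6  10.1 -41.9  45.2  59.4 -97.8] F [1.1 0.1 0.5] M [-0.17  0.72  0.  ] gap 0.0426
[0.0427, -0.0029, 0.0245, 0.35, -0.32, -0.29]
```

View pics/s1.png

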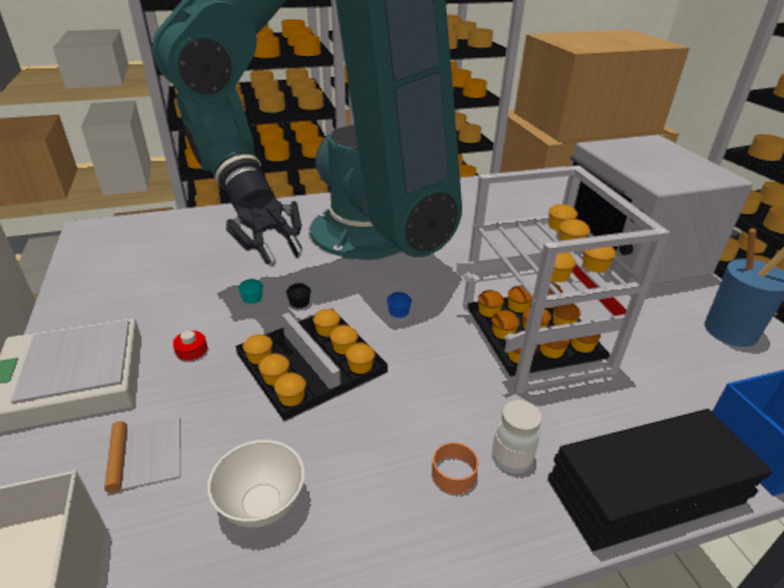

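```bash
python3 -c "
from h import *
c=cams.capture('top')
a=np.radians(18.2)
for n,p in dict(black=(331,304),turq=(367,320),blue=(259,271),timer=(412,268)).items():
    w=at_z(c,*p,.03); d=w[:2]-[.4605,-.2256]; print(n,w.round(3),'tray',(d@[np.cos(a),np.sin(a)]).round(3),(d@[-np.sin(a),np.cos(a)]).round(3))
"
```

```text
black [ 0.269 -0.216  0.03 ] tray -0.179 0.069
turq [ 0.228 -0.311  0.03 ] tray -0.248 -0.009
blue [ 0.357 -0.021  0.03 ] tray -0.035 0.226
timer [ 0.367 -0.437  0.03 ] tray -0.155 -0.172
```

```bash
python3 go.py .3817 -.2515 .12 18.2 55
```

```text
t 3.2 grasp now [ 0.3848 -0.2475  0.1997] z [ 0.818  0.275 -0.505] y [-0.315  0.949  0.006] q [-75.6  10.  -41.9  45.2  59.4 -97.8] F [1.3 0.8 0.5] M [-0.23  0.68  0.01] gap 0.0423
[0.0724, -0.0034, 0.0365, 0.34, 4.69, -0.2]
```

Call:
{"name": "send_rows", "arguments": {
  "steps": [
    [0.024,-0.001,0.012,0.1,1.5,0,0.6],
    [0.048,-0.002,0.024,0.3,3,-0.2,0.6],
    [0.0724,-0.0034,0.0365,0.3,4.7,-0.2,0.6],
    [0.0724,-0.0034,0.0365,0.3,4.7,-0.2,0.6]
  ]
}}

```text
t: 3.7
eef_pos: [0.3962, -0.2464, 0.1085]
ee_rot: [[-0.545, -0.313, 0.778], [-0.177, 0.95, 0.258], [-0.819, 0.003, -0.573]]
contact_force: [0.2, -0.5, 0.7]
finger_gap: 0.0342
```

```bash
python3 go.py .3817 -.2515 .032 18.2 55; python3 -c "
from h import *
crop(cams.capture('scene'),140,130,300,300,3.5,'s2.png')
crop(cams.capture('top'),265,170,405,330,3.7,'t2.png')"
```

```text
t 3.7 grasp now [ 0.3816 -0.2512  0.1193] z [ 0.778  0.258 -0.573] y [-0.313  0.95   0.003] q [-74.3  15.4 -48.2  30.1  54.9 -94.5] F [ 0.2 -0.5  0.7] M [-0.18  0.63  0.02] gap 0.0342
[0.0715, -0.0005, 0.05, 0.12, 0.01, -0.1]
```

View pics/s2.png

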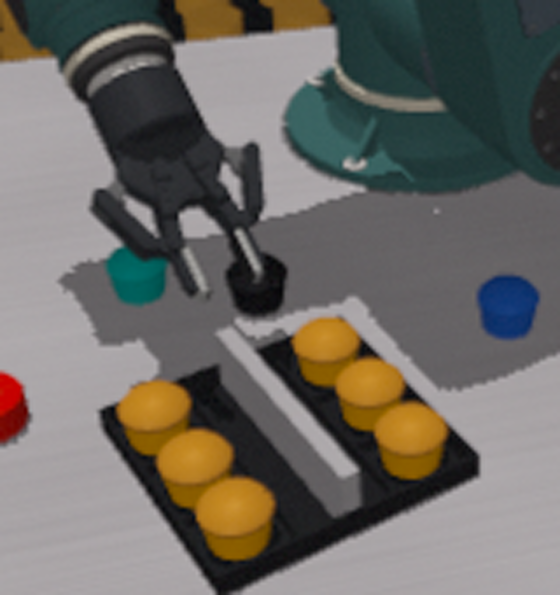

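View pics/t2.png

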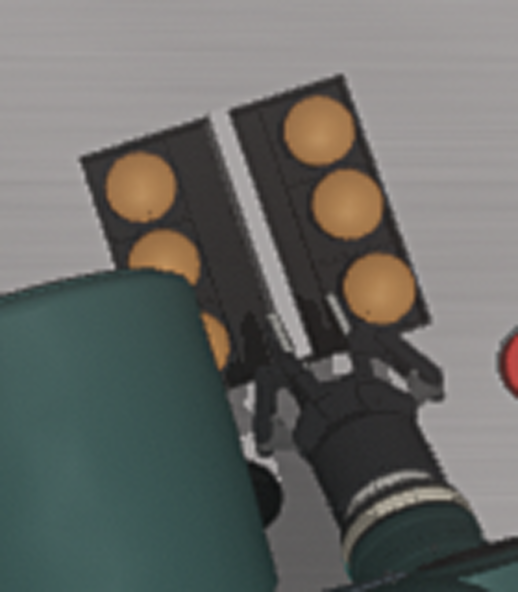

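Call:
{"name": "send_rows", "arguments": {
  "steps": [
    [0.018,0,0.0125,0,0,0,0.6],
    [0.036,0,0.025,0,0,0,0.6],
    [0.036,0,0.025,0,0,0,0.6]
  ]
}}

```text
t: 4.18
eef_pos: [0.3959, -0.2472, 0.0649]
ee_rot: [[-0.545, -0.312, 0.778], [-0.177, 0.95, 0.257], [-0.819, 0.003, -0.573]]
contact_force: [-0.2, -1.0, -0.3]
finger_gap: 0.034
```

```bash
python3 go.py .3817 -.2515 .032 18.2 55; python3 -c "
from h import *
crop(cams.capture('scene'),160,170,290,300,4.5,'s3.png')
crop(cams.capture('top'),265,170,405,330,3.7,'t3.png')"
```

```text
t 4.17 grasp now [ 0.3814 -0.2521  0.0756] z [ 0.778  0.257 -0.573] y [-0.312  0.95   0.003] q [-74.4  20.5 -51.7  21.6  54.9 -94.5] F [-0.2 -1.  -0.3] M [-0.17  0.69  0.01] gap 0.034
[0.0355, 0.0003, 0.0253, 0.09, 0.04, -0.15]
```

View pics/s3.png

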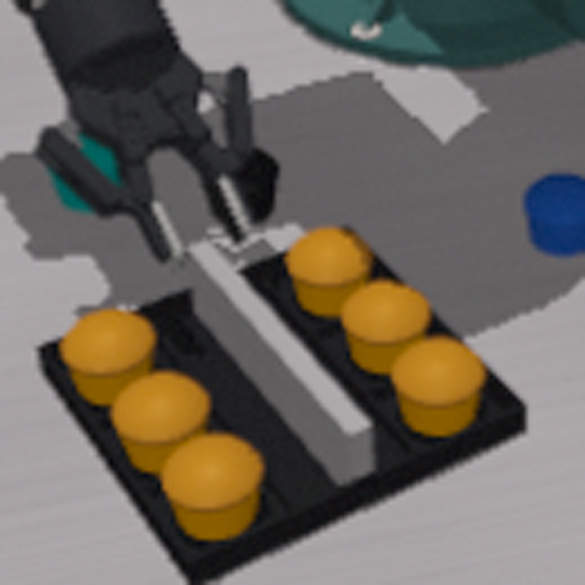

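View pics/t3.png

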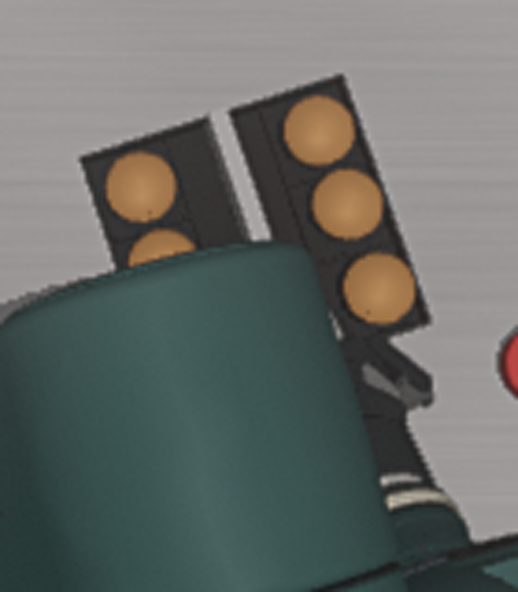

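The fingers straddle the rail at (190-240, 240), with no contact force. I'll descend the rest of the way.

Call:
{"name": "send_rows", "arguments": {
  "steps": [
    [0.012,0,0.0085,0,0,0,0.6],
    [0.024,0,0.017,0,0,0,0.6],
    [0.0355,0.0003,0.0253,0,0,0,0.6],
    [0.0355,0.0003,0.0253,0,0,0,0.6]
  ]
}}

```text
t: 4.78
eef_pos: [0.3963, -0.2471, 0.0215]
ee_rot: [[-0.545, -0.312, 0.778], [-0.177, 0.95, 0.257], [-0.819, 0.002, -0.573]]
contact_force: [-0.3, -0.4, -0.5]
finger_gap: 0.0341
```

```bash
python3 go.py .3817 -.2515 .032 18.2 55; python3 -c "
from h import *
crop(cams.capture('scene'),160,170,290,300,4.5,'s4.png')"
```

```text
t 4.78 grasp now [ 0.3817 -0.2519  0.0322] z [ 0.778  0.257 -0.573] y [-0.312  0.95   0.002] q [-74.3  26.2 -54.8  12.7  54.9 -94.4] F [-0.3 -0.4 -0.5] M [-0.14  0.66  0.02] gap 0.0341
[0.0001, 0.0004, 0.0002, 0.06, 0.02, -0.11]
```

View pics/s4.png

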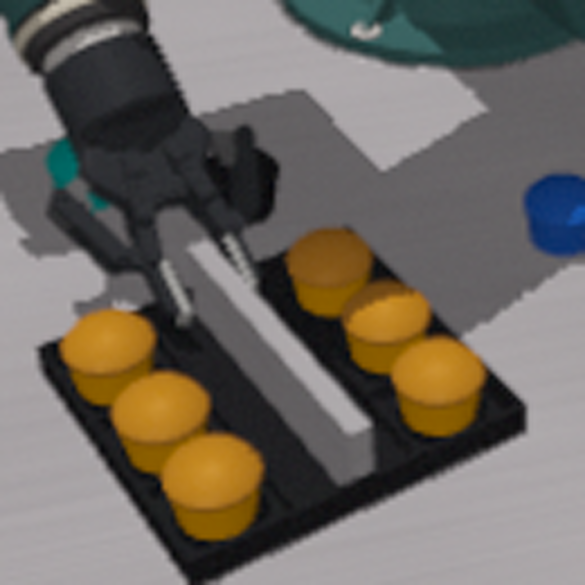

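Call:
{"name": "send_rows", "arguments": {
  "steps": [
    [0,0,0,0,0,0,0.75],
    [0,0,0,0,0,0,1],
    [0,0,0,0,0,0,1],
    [0,0,0,0,0,0,1],
    [0,0,0,0,0,0,1]
  ],
  "squeeze": 110
}}

```text
t: 5.45
eef_pos: [0.3963, -0.247, 0.0219]
ee_rot: [[-0.544, -0.312, 0.779], [-0.177, 0.95, 0.256], [-0.82, 0.001, -0.573]]
contact_force: [-8.1, -0.3, 10.9]
finger_gap: 0.0129
```

```bash
python3 go.py .3817 -.2515 .082 18.2 55
```

```text
t 5.45 grasp now [ 0.3818 -0.2518  0.0326] z [ 0.779  0.256 -0.573] y [-0.312  0.95   0.001] q [-74.4  26.1 -54.8  12.7  55.  -94.4] F [-8.1 -0.3 10.9] M [0.42 0.03 0.87] gap 0.0129
[-0.0405, 0.0004, -0.0282, 0.02, 0.08, -0.08]
```

Call:
{"name": "send_rows", "arguments": {
  "steps": [
    [-0.003,0,-0.002,0,0,0,1],
    [-0.0075,0,-0.005,0,0,0,1],
    [-0.0125,0,-0.0087,0,0,0,1],
    [-0.016,0,-0.0112,0,0,0,1],
    [-0.016,0,-0.0112,0,0,0,1]
  ]
}}

```text
t: 6.08
eef_pos: [0.3962, -0.2472, 0.0408]
ee_rot: [[-0.545, -0.312, 0.778], [-0.178, 0.95, 0.256], [-0.819, 0.001, -0.574]]
contact_force: [-0.3, 0.2, -6.7]
finger_gap: 0.0129
```

```bash
python3 go.py .3817 -.2515 .13 18.2 55; python3 -c "
from h import *
from ov import *
s=robot.observe(); g=np.array(s['eef_pos'])-np.array(s['ee_rot'])[:,2]*.0187
z=g[2]-.032; print(z)
a=np.radians(18.2); p=g[:2]+.083*np.array([np.cos(a),np.sin(a)])
crop(cams.capture('scene'),160,170,290,300,4.5,'s5.png',tray(fr(*p,18.2,z)))"
```

```text
t 6.08 grasp now [ 0.3817 -0.252   0.0516] z [ 0.778  0.256 -0.574] y [-0.312  0.95   0.001] q [-74.3  23.6 -53.5  16.6  54.9 -94.4] F [-0.3  0.2 -6.7] M [-0.68  2.08  0.  ] gap 0.0129
[-0.0644, 0.0006, -0.0448, 0.03, -0.0, -0.07]
0.019552972489394638
```

View pics/s5.png

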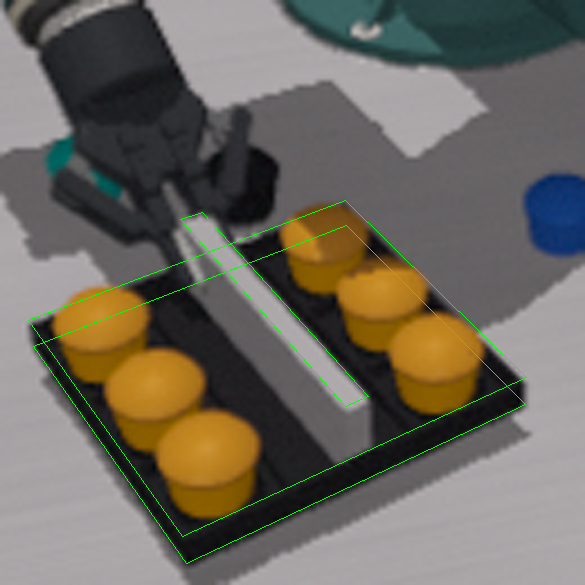

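Call:
{"name": "send_rows", "arguments": {
  "steps": [
    [-0.01,0,-0.007,0,0,0,1],
    [-0.03,0,-0.021,0,0,0,1],
    [-0.055,0,-0.0385,0,0,0,1],
    [-0.08,0,-0.056,0,0,0,1],
    [-0.097,0,-0.068,0,0,0,1]
  ]
}}

```text
t: 6.75
eef_pos: [0.3962, -0.2472, 0.16]
ee_rot: [[-0.545, -0.312, 0.778], [-0.178, 0.95, 0.257], [-0.819, 0.002, -0.573]]
contact_force: [0.2, -0.1, -6.8]
finger_gap: 0.0125
```

```bash
cat > tgt.py <<'E'
# tgt.py dist_before_seat z_underside yaw  [lateral]: target of the tray centre in the slot frame
import sys
from go import *
S=np.array([.511,.2076]); YA=88.1; G=.083
def tr(cx,cy,z,yaw,tilt=55):
    a=np.radians(yaw); g=np.array([cx,cy])-G*np.array([np.cos(a),np.sin(a)]); return rel([*g,z+.032],pose(yaw,tilt))
def st():
    s=robot.observe(); R0=np.array(s["ee_rot"]); g=np.array(s["eef_pos"])-R0[:,2]*robot.grasp_offset
    yaw=np.degrees(np.arctan2(-R0[0,1],R0[1,1])); a=np.radians(yaw); c=g[:2]+G*np.array([np.cos(a),np.sin(a)]); b=np.radians(YA); h=np.array([np.cos(b),np.sin(b)]);l=np.array([-h[1],h[0]])
    print("t %.2f"%s["t"],"tray centre",c.round(4),"under z %.4f"%(g[2]-.032),"yaw %.2f"%yaw,"tilt %.2f"%np.degrees(np.arccos(-R0[2,2])),"slot xy",((c-S)@h).round(4),((c-S)@l).round(4),"roll",R0[2,1].round(4),"q",np.round(s["q"],1),"F",np.round(s["contact_force"],1),"M",np.round(s["moment"],2),"gap",round(s["finger_gap"],4))
if __name__=="__main__":
    st(); v=list(map(float,sys.argv[1:])); 
    if len(v)>=4: print(tr(*v).tolist())
    else:
        b=np.radians(YA); h=np.array([np.cos(b),np.sin(b)]);l=np.array([-h[1],h[0]]); c=S+h*v[0]+l*(v[2] if len(v)>2 else 0); print(tr(*c,v[1],YA).tolist())
E
python3 tgt.py .47 -.16 .142 45; python3 tgt.py .48 -.12 .142 88
```

```text
t 6.75 tray centre [ 0.4605 -0.2261] under z 0.1387 yaw 18.18 tilt 55.01 slot xy -0.4351 0.0361 roll 0.0016 q [-74.4  10.5 -43.4  39.8  54.9 -94.4] F [ 0.2 -0.1 -6.8] M [-0.78  2.2  -0.02] gap 0.0125
[-0.0238, 0.0293, 0.0284, -21.92, 0.03, -15.46]
t 6.75 tray centre [ 0.4605 -0.2261] under z 0.1387 yaw 18.18 tilt 55.01 slot xy -0.4351 0.0361 roll 0.0016 q [-74.4  10.5 -43.4  39.8  54.9 -94.4] F [ 0.2 -0.1 -6.8] M [-0.78  2.2  -0.02] gap 0.0125
[-0.0577, 0.0311, 0.0768, -57.15, 0.06, -40.11]
```

```bash
cat > way.py <<'E'
import sys
from tgt import *
# way.py cx cy z yaw f1 f2 ... : interpolate from present tray pose
def now():
    s=robot.observe(); R0=np.array(s["ee_rot"]); g=np.array(s["eef_pos"])-R0[:,2]*robot.grasp_offset
    yaw=np.degrees(np.arctan2(-R0[0,1],R0[1,1])); a=np.radians(yaw); c=g[:2]+G*np.array([np.cos(a),np.sin(a)]); return np.array([c[0],c[1],g[2]-.032,yaw])
if __name__=="__main__":
    v=np.array(list(map(float,sys.argv[1:]))); n=now(); st()
    for f in v[4:]: print(np.round(tr(*(n+(v[:4]-n)*f)),3).tolist())
E
python3 way.py .47 -.16 .142 45 .1 .3 .5 .7 .9
```

```text
t 6.75 tray centre [ 0.4605 -0.2261] under z 0.1387 yaw 18.18 tilt 55.01 slot xy -0.4351 0.0361 roll 0.0016 q [-74.4  10.5 -43.4  39.8  54.9 -94.4] F [ 0.2 -0.1 -6.8] M [-0.78  2.2  -0.02] gap 0.0125
[-0.002, 0.003, 0.002, -2.14, 0.01, -1.62]
[-0.006, 0.008, 0.007, -6.54, 0.01, -4.69]
[-0.011, 0.014, 0.013, -10.93, 0.02, -7.77]
[-0.016, 0.02, 0.019, -15.33, 0.02, -10.84]
[-0.021, 0.026, 0.025, -19.72, 0.03, -13.92]
```

Call:
{"name": "send_rows", "arguments": {
  "steps": [
    [-0.002,0.003,0.002,-2.1,0,-1.6,1],
    [-0.006,0.008,0.007,-6.5,0,-4.7,1],
    [-0.011,0.014,0.013,-10.9,0,-7.8,1],
    [-0.016,0.02,0.019,-15.3,0,-10.8,1],
    [-0.021,0.026,0.025,-19.7,0,-13.9,1]
  ]
}}

```text
t: 7.38
eef_pos: [0.4191, -0.2123, 0.1617]
ee_rot: [[-0.423, -0.675, 0.605], [-0.386, 0.738, 0.553], [-0.82, 0.001, -0.573]]
contact_force: [0.5, 0.0, -6.9]
finger_gap: 0.0128
```

```bash
python3 way.py .49 -.12 .142 88 .1 .22 .34 .46 .58
```

```text
t 7.38 tray centre [ 0.4691 -0.1667] under z 0.1404 yaw 42.45 tilt 55.06 slot xy -0.3754 0.0295 roll 0.0005 q [ -66.9   22.   -27.4   66.    50.7 -121.5] F [ 0.5  0.  -6.9] M [-1.59  1.67  0.01] gap 0.0128
[-0.003, -0.003, 0.004, -3.72, 0.06, -2.63]
[-0.007, -0.007, 0.009, -8.19, 0.06, -5.77]
[-0.011, -0.011, 0.015, -12.67, 0.06, -8.9]
[-0.016, -0.015, 0.021, -17.15, 0.06, -12.03]
[-0.02, -0.018, 0.028, -21.63, 0.06, -15.17]
```

Call:
{"name": "send_rows", "arguments": {
  "steps": [
    [-0.003,-0.003,0.004,-3.7,0,-2.6,1],
    [-0.007,-0.007,0.009,-8.2,0,-5.8,1],
    [-0.011,-0.011,0.015,-12.7,0,-8.9,1],
    [-0.016,-0.015,0.021,-17.1,0,-12,1],
    [-0.02,-0.018,0.028,-21.6,0,-15.2,1]
  ]
}}

```text
t: 8.0
eef_pos: [0.4571, -0.2029, 0.1618]
ee_rot: [[-0.205, -0.933, 0.297], [-0.535, 0.361, 0.764], [-0.82, -0.002, -0.573]]
contact_force: [0.6, -0.1, -6.5]
finger_gap: 0.0122
```

```bash
python3 way.py .50 -.10 .142 88 .2 .4 .6 .8 1; python3 -c "
from h import *
crop(cams.capture('scene'),0,0,560,420,1.4,'s6.png')"
```

```text
t 8.00 tray centre [ 0.4815 -0.1398] under z 0.1405 yaw 68.85 tilt 55.04 slot xy -0.3481 0.018 roll -0.0017 q [ -56.8   34.9   -6.1   88.8   41.8 -141.4] F [ 0.6 -0.1 -6.5] M [-2.12  0.83  0.02] gap 0.0122
[-0.005, -0.005, 0.007, -3.19, 0.04, -2.12]
[-0.011, -0.01, 0.014, -6.33, 0.04, -4.31]
[-0.016, -0.015, 0.022, -9.47, 0.03, -6.51]
[-0.022, -0.02, 0.03, -12.61, 0.03, -8.71]
[-0.028, -0.025, 0.038, -15.75, 0.03, -10.9]
```

View pics/s6.png

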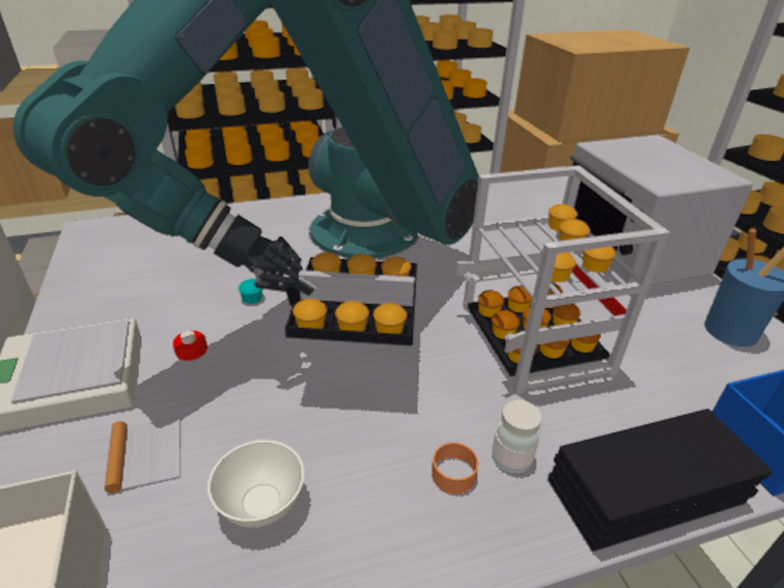

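Call:
{"name": "send_rows", "arguments": {
  "steps": [
    [-0.005,-0.005,0.007,-3.2,0,-2.1,1],
    [-0.011,-0.01,0.014,-6.3,0,-4.3,1],
    [-0.016,-0.015,0.022,-9.5,0,-6.5,1],
    [-0.022,-0.02,0.03,-12.6,0,-8.7,1],
    [-0.028,-0.025,0.038,-15.8,0,-10.9,1]
  ]
}}

```text
t: 8.68
eef_pos: [0.4974, -0.1677, 0.163]
ee_rot: [[-0.021, -0.999, 0.03], [-0.573, 0.037, 0.819], [-0.819, 0.001, -0.573]]
contact_force: [0.6, -0.6, -6.1]
finger_gap: 0.0126
```

```bash
python3 tgt.py -.26 .115; python3 -c "
from h import *
crop(cams.capture('scene'),140,60,500,330,2.2,'s7.png')
crop(cams.capture('top'),80,60,420,340,2.3,'t7.png')"
```

```text
t 8.68 tray centre [ 0.4999 -0.1001] under z 0.1417 yaw 87.90 tilt 55.03 slot xy -0.3079 0.0009 roll 0.0006 q [ -46.8   42.3    8.3  101.1   35.6 -149.9] F [ 0.6 -0.6 -6.1] M [-2.24  0.07 -0.04] gap 0.0126
[-0.0056, -0.001, 0.0546, -0.14, 0.03, -0.14]
```

View pics/s7.png

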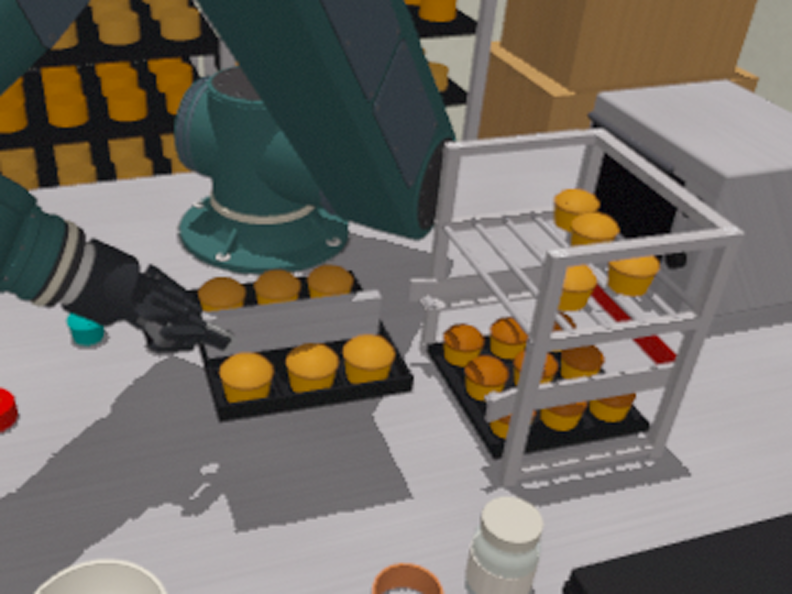

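View pics/t7.png

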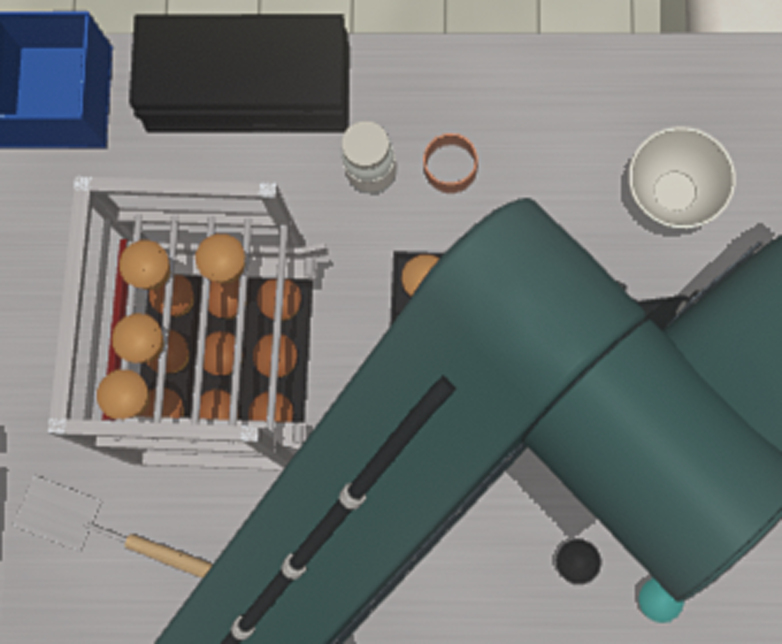

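```bash
cat > fk.py <<'E'
import numpy as np
from scipy.optimize import least_squares
D=[([67.1,15.1,-2.8,72.16,0,81.1],[.1271,.5091,.2308]),([31.5,-6.3,-24,72.2,0,13.2],[.2172,.228,.2483]),([-16,-16.1,-30.6,67.2,7.1,-33.4],[.2919,.0376,.2563]),
([-63.3,-10.5,-39.1,57.2,40.5,-80.2],[.3589,-.1207,.2433]),([-75.6,10.1,-41.9,45.2,59.4,-97.8],[.4,-.2425,.1899]),([-74.3,15.4,-48.2,30.1,54.9,-94.5],[.3962,-.2464,.1085]),
([-74.3,26.2,-54.8,12.7,54.9,-94.4],[.3963,-.2471,.0215]),([-66.9,22,-27.4,66,50.7,-121.5],[.4191,-.2123,.1617]),([-56.8,34.9,-6.1,88.8,41.8,-141.4],[.4571,-.2029,.1618]),([-46.8,42.3,8.3,101.1,35.6,-149.9],[.4974,-.1677,.163])]
def fk(p,q,full=False):
    a1,d1,L2,L3,e,L4,L5,lat=p; q1,q2,q3,q4,q5,_=np.radians(q)
    u=lambda a:np.array([np.cos(a),-np.sin(a)])  # (r,z), a below horizontal
    s=np.array([a1,d1]); el=s+L2*np.array([np.sin(q2),np.cos(q2)]); f=q2-q3
    w=el+L3*u(f)+e*u(f-np.pi/2); w4=w+L4*u(f+q4); 
    P=np.array([w4[0],0,w4[1]]); d=u(f+q4); P=P+L5*(np.cos(q5)*np.array([d[0],0,d[1]])+np.sin(q5)*np.array([0,1,0])); P[1]+=lat
    R=np.array([[np.cos(q1),-np.sin(q1),0],[np.sin(q1),np.cos(q1),0],[0,0,1]])
    pts=[np.array([s[0],0,s[1]]),np.array([el[0],0,el[1]]),np.array([w[0],0,w[1]]),P]
    return R@P if not full else [R@x for x in pts]
if __name__=="__main__":
    f=lambda p:np.concatenate([fk(p,q)-np.array(x) for q,x in D])
    best=min((least_squares(f,[0,.3,a,b,0,.1,.2,.08]) for a in(.4,.6) for b in(.4,.5)),key=lambda r:r.cost)
    print(best.x.round(4),np.abs(f(best.x)).max()); np.save("fk.npy",best.x)
    for x in fk(best.x,D[-1][0],True): print(x.round(3))
E
python3 fk.py
```

```text
[2.000e-04 1.593e-01 5.810e-01 3.694e-01 5.090e-02 1.387e-01 2.857e-01
 8.100e-02] 0.0005093064223258281
[ 0.    -0.     0.159]
[ 0.268 -0.285  0.589]
[ 0.497 -0.529  0.425]
[ 0.497 -0.168  0.163]
```

```bash
cat > arm.py <<'E'
from h import *
from fk import fk,D
import sys
p=np.load("fk.npy")
def upper(q,o):
    sh,el,w,P=fk(p,q,True); a=np.radians(q[0]); l=np.array([-np.sin(a),np.cos(a),0]); return sh+o*l,el+o*l
if __name__=="__main__":
    q=robot.observe()["q"]
    for n,b in(("top",(80,60,420,340,2.3)),("scene",(140,60,500,330,2.2))):
        c=cams.capture(n); crop(c,*b,f"arm_{n}.png",[np.array(upper(q,o)) for o in(0,.06,.12,.18)],[(0,0,255),(0,255,255),(0,255,0),(255,0,0)])
E
python3 arm.py
```

```text
(no output)
```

View pics/arm_top.png

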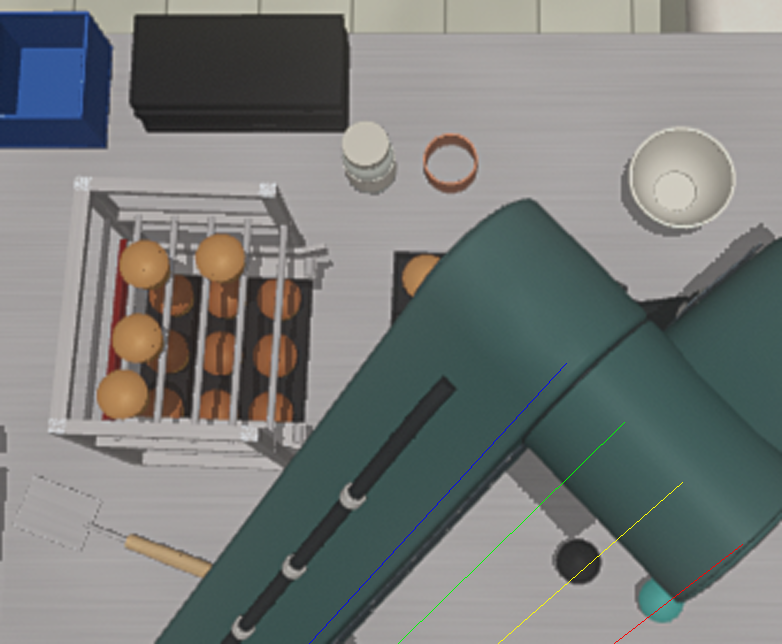

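View pics/arm_scene.png

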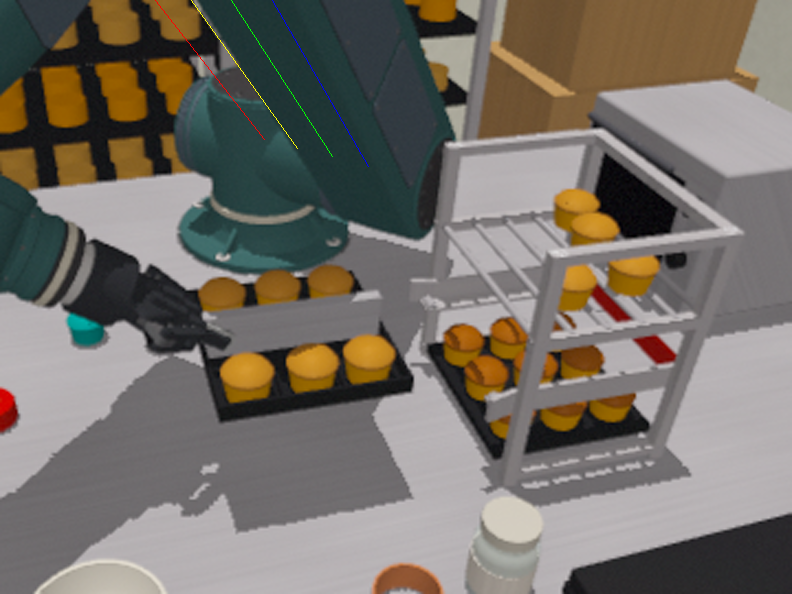

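```bash
cat > ik.py <<'E'
from arm import *
from go import pose
def dirn(q):
    q1,q2,q3,q4,q5,_=np.radians(q); a=q2-q3+q4; d=np.array([np.cos(q5)*np.cos(a),np.sin(q5),-np.cos(q5)*np.sin(a)]); c,s=np.cos(q1),np.sin(q1); return np.array([c*d[0]-s*d[1],s*d[0]+c*d[1],d[2]])
from scipy.optimize import least_squares
def ik(P,z,q0):
    f=lambda q:np.r_[(fk(p,np.r_[q,0])-P)*5,dirn(np.r_[q,0])-z]; r=least_squares(f,q0[:5],x_scale=20); return r.x,r.cost
if __name__=="__main__":
    q=np.array(robot.observe()["q"]); print(dirn(q), np.array(robot.observe()["ee_rot"])[:,2])
    h=np.array([.0332,.9994])
    for tilt in(55,):
      q0=q
      for d in(-.3,-.2,-.1,0):
        c=np.array([.511,.2076])+h*(d-.083); Rt=pose(88.1,tilt); P=np.r_[c,.14]+Rt[:,2]*.0187
        qq,cost=ik(P,Rt[:,2],q0); q0=qq
        print(tilt,d,qq.round(1),round(cost,8))
        best=9
        # upper arm outer-face lines, sampled, dist to rack boxes: posts & envelope
        for o in(.30,.24):
            a,b=upper(np.r_[qq,0],o)
            for s in np.linspace(0,1,101):
                x=a+s*(b-a); # distance to envelope box
                lo=np.array([.372,.105,0]);hi=np.array([.65,.325,.30]); dd=np.linalg.norm(np.maximum(0,np.maximum(lo-x,x-hi)))
                if dd<best: best=dd;bx=x
            print("   o",o,"min dist centre line to rack box",round(best,3),bx.round(3),"elbow",b.round(3))
E
python3 ik.py
```

```text
[ 0.03068386  0.81893357 -0.57306745] [ 0.03068386  0.81893357 -0.57306745]
55 -0.3 [-46.1  43.6   5.3  96.6  35.9] 0.0
   o 0.3 min dist centre line to rack box 0.054 [0.325 0.095 0.323] elbow [ 0.494 -0.081  0.58 ]
   o 0.24 min dist centre line to rack box 0.054 [0.325 0.095 0.323] elbow [ 0.451 -0.122  0.58 ]
55 -0.2 [-38.8  38.   -5.8  86.9  40.9] 0.0
   o 0.3 min dist centre line to rack box 0.084 [0.3   0.144 0.342] elbow [0.467 0.009 0.617]
   o 0.24 min dist centre line to rack box 0.084 [0.3   0.144 0.342] elbow [ 0.429 -0.037  0.617]
55 -0.1 [-30.   33.2 -14.3  76.5  46.3] 0.0
   o 0.3 min dist centre line to rack box 0.124 [0.263 0.194 0.359] elbow [0.425 0.101 0.646]
   o 0.24 min dist centre line to rack box 0.124 [0.263 0.194 0.359] elbow [0.395 0.049 0.646]
55 0 [-19.8  28.8 -20.7  64.1  51.2] 0.0
   o 0.3 min dist centre line to rack box 0.175 [0.215 0.241 0.378] elbow [0.365 0.187 0.668]
   o 0.24 min dist centre line to rack box 0.175 [0.215 0.241 0.378] elbow [0.345 0.131 0.668]
```

```bash
python3 way.py .503 -.032 .142 88.1 .15 .45 .75 1
```

```text
t 8.88 tray centre [ 0.4997 -0.1002] under z 0.1417 yaw 87.81 tilt 55.04 slot xy -0.308 0.0011 roll 0.0012 q [ -46.8   42.2    8.2  101.1   35.6 -149.8] F [ 0.1  0.  -5.9] M [-2.23  0.13 -0.03] gap 0.0122
[-0.006, -0.0, 0.008, 0.0, 0.04, -0.08]
[-0.018, -0.0, 0.025, -0.07, 0.04, -0.13]
[-0.03, -0.001, 0.042, -0.14, 0.04, -0.18]
[-0.039, -0.001, 0.056, -0.2, 0.04, -0.23]
```

Call:
{"name": "send_rows", "arguments": {
  "steps": [
    [-0.006,0,0.008,0,0,0,1],
    [-0.018,0,0.025,-0.1,0,-0.1,1],
    [-0.03,-0.001,0.042,-0.2,0,-0.2,1],
    [-0.039,-0.001,0.056,-0.2,0,-0.2,1],
    [-0.039,-0.001,0.056,-0.2,0,-0.2,1]
  ]
}}

```text
t: 9.5
eef_pos: [0.5002, -0.0982, 0.1636]
ee_rot: [[-0.018, -1.0, 0.025], [-0.573, 0.031, 0.819], [-0.819, 0.0, -0.573]]
contact_force: [-0.0, -0.9, -6.0]
finger_gap: 0.0128
```

```bash
python3 tgt.py -.235 .142; cat > ovn.py <<'E'
import sys
from way import *
from ov import tray,rack,fr
n=now(); k=sys.argv[1]; b=list(map(int,sys.argv[2:6])); s=float(sys.argv[6]); cam=sys.argv[7]
sp=(S[0],S[1],YA)
L=tray(fr(n[0],n[1],n[3],n[2]))
if len(sys.argv)>8: L+=rack(fr(*sp,.1))
crop(cams.capture(cam),*b,f"ovn{k}.png",L); crop(cams.capture(cam),*b,f"raw{k}.png")
E
python3 ovn.py 1 215 130 435 290 3.6 scene r; python3 ovn.py 2 90 120 300 280 3.8 top r
```

```text
t 9.50 tray centre [ 0.5023 -0.0306] under z 0.1424 yaw 88.24 tilt 55.03 slot xy -0.2383 0.0008 roll 0.0004 q [ -41.8   38.2    0.4   94.8   38.8 -145.7] F [-0.  -0.9 -6. ] M [-2.22  0.02 -0.  ] gap 0.0128
[-0.0016, -0.0006, 0.0029, 0.13, 0.03, 0.06]Traceback (most recent call last):
  File "ovn.py", line 8, in <module>
    crop(cams.capture(cam),*b,f"ovn{k}.png",L); crop(cams.capture(cam),*b,f"raw{k}.png")
    ~~~~^^^^^^^^^^^^^^^^^^^^^^^^^^^^^^^^^^^^^^
  File "h.py", line 14, in crop
    im=np.ascontiguousarray(c["image"][y0:y1,x0:x1,::-1]); im=cv2.resize(im,None,fx=s,fy=s,interpolation=cv2.INTER_CUBIC)
                                                              ~~~~~~~~~~^^^^^^^^^^^^^^^^^^^^^^^^^^^^^^^^^^^^^^^^^^^^^^^^^
cv2.error: OpenCV(4.12.0) :-1: error: (-5:Bad argument) in function 'resize'
> Overload resolution failed:
>  - Argument 'fx' can not be treated as a double
>  - Argument 'fx' can not be treated as a double

Traceback (most recent call last):
  File "ovn.py", line 8, in <module>
    crop(cams.capture(cam),*b,f"ovn{k}.png",L); crop(cams.capture(cam),*b,f"raw{k}.png")
    ~~~~^^^^^^^^^^^^^^^^^^^^^^^^^^^^^^^^^^^^^^
  File "h.py", line 14, in crop
    im=np.ascontiguousarray(c["image"][y0:y1,x0:x1,::-1]); im=cv2.resize(im,None,fx=s,fy=s,interpolation=cv2.INTER_CUBIC)
                                                              ~~~~~~~~~~^^^^^^^^^^^^^^^^^^^^^^^^^^^^^^^^^^^^^^^^^^^^^^^^^
cv2.error: OpenCV(4.12.0) :-1: error: (-5:Bad argument) in function 'resize'
> Overload resolution failed:
>  - Argument 'fx' can not be treated as a double
>  - Argument 'fx' can not be treated as a double
```

Name clash: `s` overrode the helper's variable. I'll rename it.

```bash
cat > ovn.py <<'E'
import sys
from way import *
from ov import tray,rack,fr
n=now(); k=sys.argv[1]; b=list(map(int,sys.argv[2:6])); sc=float(sys.argv[6]); cam=sys.argv[7]
L=tray(fr(n[0],n[1],n[3],n[2]))
if len(sys.argv)>8: L+=rack(fr(S[0],S[1],YA,.1))
c=cams.capture(cam); crop(c,*b,sc,f"ovn{k}.png",L); crop(c,*b,sc,f"raw{k}.png")
E
python3 ovn.py 1 215 130 435 290 3.6 scene r; python3 ovn.py 2 90 120 300 280 3.8 top r
```

```text
(no output)
```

View pics/ovn1.png

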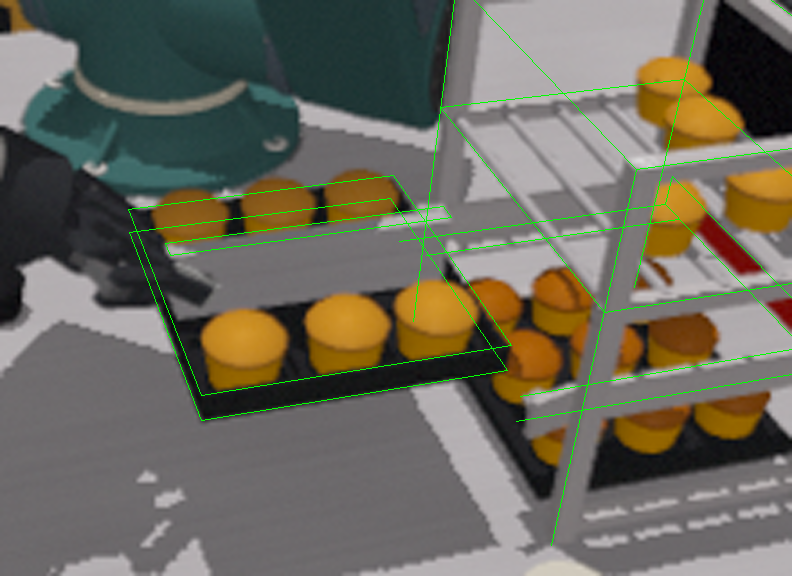

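View pics/raw1.png

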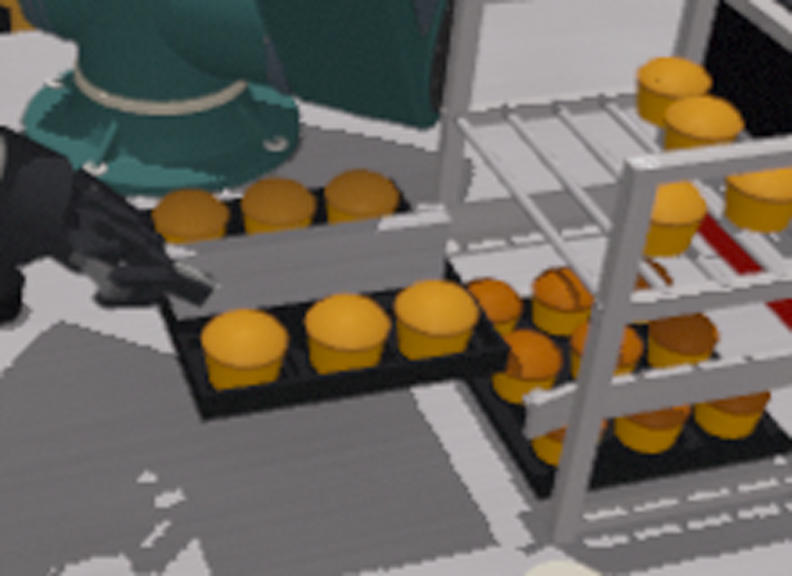

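View pics/ovn2.png

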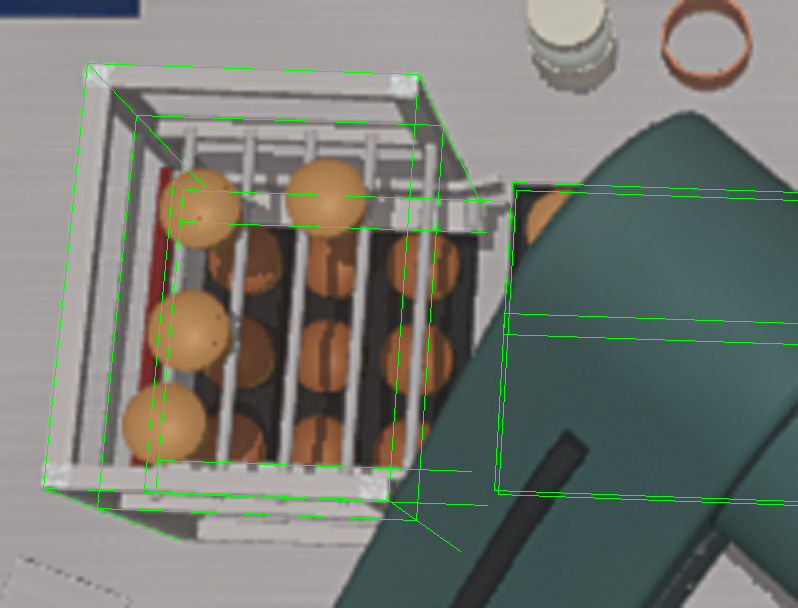

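```bash
python3 tgt.py -.235 .1105;python3 tgt.py -.165 .1105
```

```text
t 9.70 tray centre [ 0.5028 -0.0324] under z 0.1419 yaw 88.15 tilt 55.02 slot xy -0.2401 0.0003 roll 0.0002 q [ -41.9   38.3    0.6   94.9   38.8 -145.7] F [-0.8 -0.3 -6.6] M [-2.23  0.09  0.01] gap 0.0126
[0.0228, -0.0002, 0.0222, 0.05, 0.02, 0.02]
t 9.70 tray centre [ 0.5028 -0.0324] under z 0.1419 yaw 88.15 tilt 55.02 slot xy -0.2401 0.0003 roll 0.0002 q [ -41.9   38.3    0.6   94.9   38.8 -145.7] F [-0.8 -0.3 -6.6] M [-2.23  0.09  0.01] gap 0.0126
[-0.0173, -0.0003, 0.0796, 0.05, 0.02, 0.02]
```

Call:
{"name": "send_rows", "arguments": {
  "steps": [
    [0.007,0,0.007,0,0,0,1],
    [0.016,0,0.0155,0,0,0,1],
    [0.0228,0,0.0222,0,0,0,1],
    [0.0228,0,0.0222,0,0,0,1]
  ]
}}

```text
t: 10.2
eef_pos: [0.5004, -0.0942, 0.1312]
ee_rot: [[-0.019, -0.999, 0.025], [-0.572, 0.032, 0.82], [-0.82, 0.001, -0.572]]
contact_force: [-0.4, 1.5, -5.3]
finger_gap: 0.0125
```

```bash
python3 tgt.py -.165 .1105; python3 ovn.py 3 270 160 410 270 5.6 scene r;  python3 ovn.py 4 150 120 260 200 7 top r
```

```text
t 10.20 tray centre [ 0.5026 -0.0265] under z 0.1099 yaw 88.18 tilt 55.08 slot xy -0.2343 0.0007 roll 0.0015 q [ -41.5   39.7   -2.2   90.6   39.1 -145.4] F [-0.4  1.5 -5.3] M [-2.17  0.06  0.01] gap 0.0125
[-0.0401, -0.0007, 0.0565, 0.12, 0.08, -0.02]
```

View pics/ovn3.png

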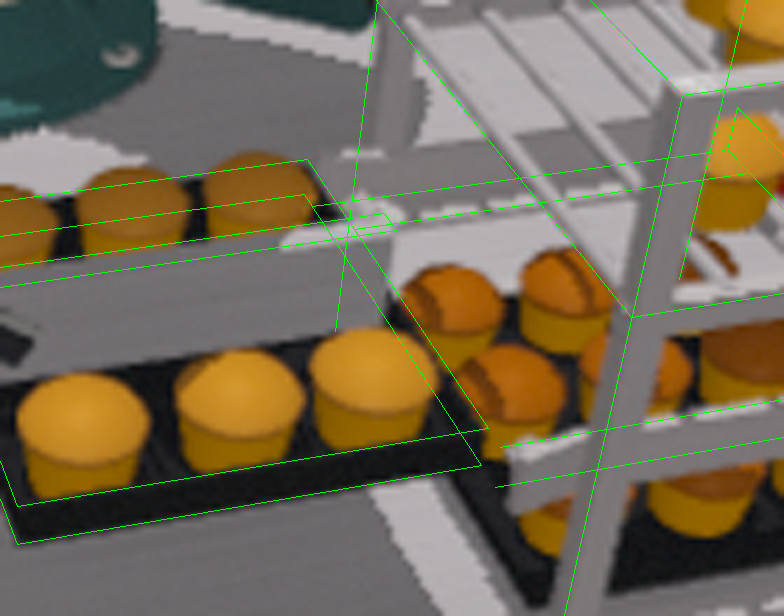

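View pics/ovn4.png

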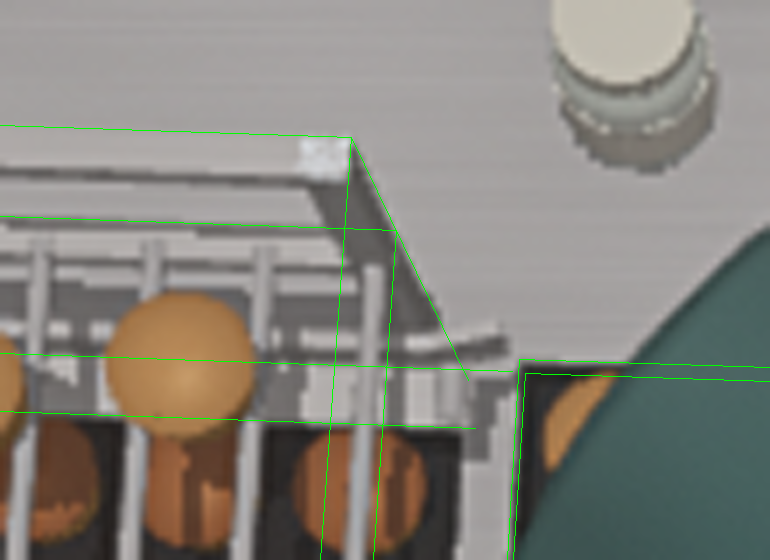

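```bash
python3 - <<'E'
from h import *
c=cams.capture("top"); im=c["image"][150:200,195:255,::-1]; im=cv2.resize(im,None,fx=12,fy=12,interpolation=cv2.INTER_NEAREST); im=cv2.convertScaleAbs(im,alpha=1.6,beta=20)
from way import *; from ov import *
n=now()
for P in tray(fr(n[0],n[1],n[3],n[2])): cv2.polylines(im,[np.round((proj(c,P)-[195,150]+.5)*12).astype(int)],False,(0,255,0),1)
cv2.imwrite("pics/zz.png",im)
E
```

```text
(no output)
```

View pics/zz.png

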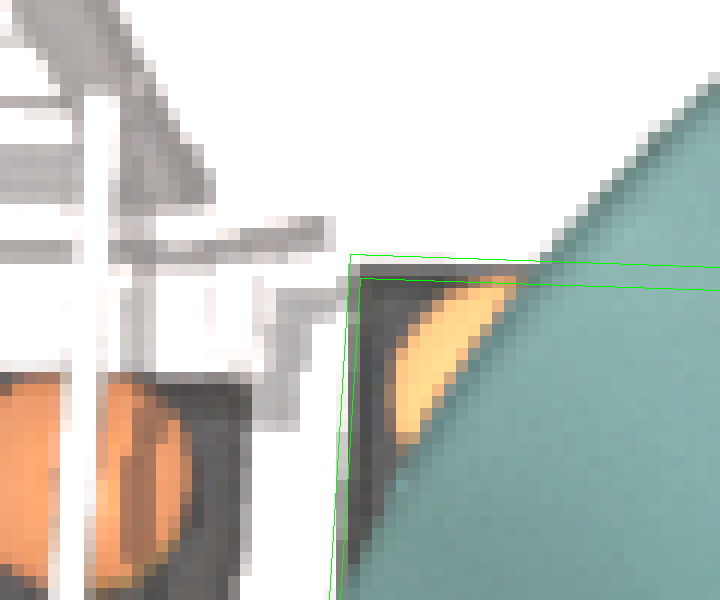

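```bash
python3 - <<'E'
from h import *
from ov import fr
c=cams.capture("top"); c=dict(c); c["image"]=cv2.imread("pics/top0.png")[:,:,::-1]
S=fr(.511,.2077,88.2,.1)
def z(b,name,sc=12):
    x0,y0,x1,y1=b; im=c["image"][y0:y1,x0:x1,::-1]; im=cv2.resize(im,None,fx=sc,fy=sc,interpolation=cv2.INTER_NEAREST); im=cv2.convertScaleAbs(im,alpha=1.3,beta=0)
    for s in(-1,1):
        for zz,col in((0,(0,255,0)),(.02,(0,255,255)),(.03,(255,0,255))):
            P=S([(-.1,s*.108,zz),(.1,s*.108,zz)]); cv2.polylines(im,[np.round((proj(c,P)-[x0,y0]+.5)*sc).astype(int)],False,col,1)
        P=S([(-.115,s*.085,0),(.1,s*.085,0)]);cv2.polylines(im,[np.round((proj(c,P)-[x0,y0]+.5)*sc).astype(int)],False,(255,0,0),1)
    cv2.imwrite("pics/"+name,im)
z((165,155,229,200),"g1.png"); z((165,230,229,275),"g2.png")
E
```

```text
(no output)
```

View pics/g1.png

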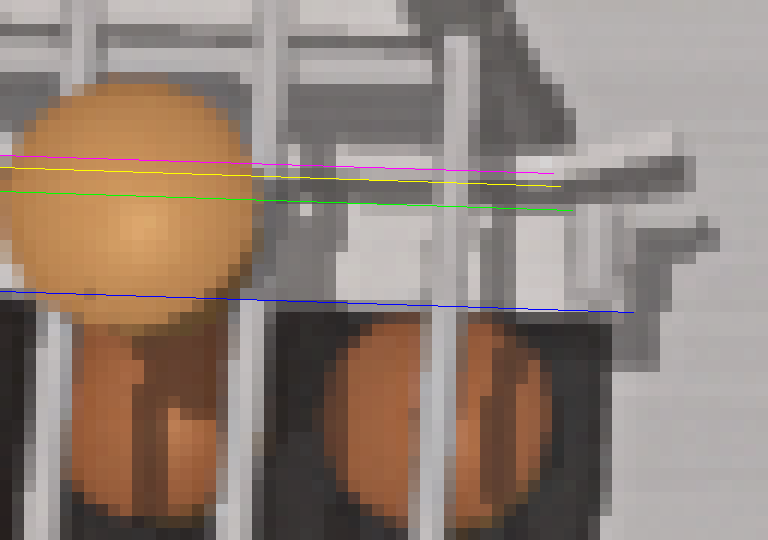

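View pics/g2.png

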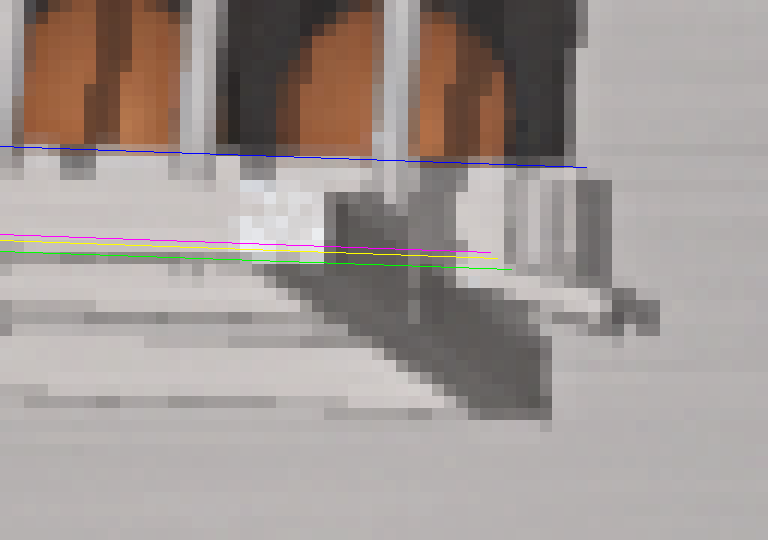

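```bash
sed -i 's/S=np.array(\[.511,.2076\]); YA=88.1/S=np.array([.5125,.2076]); YA=88.2/' tgt.py; python3 - <<'E'
from tgt import *
st()
b=np.radians(YA); h=np.array([np.cos(b),np.sin(b)])
for d in(-.228,-.213,-.195,-.178,-.16): print(d,np.round(tr(*(S+h*d),.1105,YA),4).tolist())
E
```

```text
t 10.40 tray centre [ 0.5029 -0.0269] under z 0.1109 yaw 88.17 tilt 55.02 slot xy -0.2347 0.0022 roll -0.0 q [ -41.5   39.7   -2.1   90.6   39.1 -145.4] F [-0.4  0.3 -4.7] M [-2.22  0.09  0.02] gap 0.0124
-0.228 [-0.0035, -0.0023, 0.0057, -0.02, 0.02, -0.02]
-0.213 [-0.0121, -0.0022, 0.018, -0.02, 0.02, -0.02]
-0.195 [-0.0224, -0.0022, 0.0328, -0.02, 0.02, -0.02]
-0.178 [-0.0322, -0.0022, 0.0467, -0.02, 0.02, -0.02]
-0.16 [-0.0425, -0.0022, 0.0614, -0.02, 0.02, -0.02]
```

Call:
{"name": "send_rows", "arguments": {
  "steps": [
    [-0.003,-0.002,0.004,0,0,0,1],
    [-0.007,-0.0022,0.0105,0,0,0,1],
    [-0.0121,-0.0022,0.018,0,0,0,1],
    [-0.0172,-0.0022,0.0254,0,0,0,1],
    [-0.0224,-0.0022,0.0328,0,0,0,1]
  ]
}}

```text
t: 11.02
eef_pos: [0.504, -0.054, 0.1315]
ee_rot: [[-0.018, -1.0, 0.026], [-0.573, 0.032, 0.819], [-0.819, 0.0, -0.573]]
contact_force: [1.1, 0.0, -6.1]
finger_gap: 0.0123
```

```bash
cat > ins.py <<'E'
import sys
from tgt import *
st()
b=np.radians(YA); h=np.array([np.cos(b),np.sin(b)]); l=np.array([-h[1],h[0]]); z=float(sys.argv[1]); lat=float(sys.argv[2])
for d in map(float,sys.argv[3:]): print(d,np.round(tr(*(S+h*d+l*lat),z,YA),4).tolist())
E
python3 ins.py .1105 0 -.185 -.175 -.165 -.155 -.145;  python3 ovn.py 5 270 150 410 260 5.6 scene;python3 ovn.py 6 150 120 260 200 7 top
```

```text
t 11.03 tray centre [0.5062 0.0136] under z 0.1102 yaw 88.19 tilt 55.03 slot xy -0.1941 0.0002 roll 0.0004 q [ -38.2   37.7   -5.9   86.7   41.2 -142.1] F [ 1.1  0.  -6.1] M [-2.2   0.05 -0.02] gap 0.0123
-0.185 [-0.0054, -0.0002, 0.0073, 0.0, 0.03, -0.02]
-0.175 [-0.0111, -0.0002, 0.0155, 0.0, 0.03, -0.02]
-0.165 [-0.0169, -0.0002, 0.0237, 0.0, 0.03, -0.02]
-0.155 [-0.0226, -0.0002, 0.0319, 0.0, 0.03, -0.02]
-0.145 [-0.0283, -0.0002, 0.0401, 0.0, 0.03, -0.02]
```

View pics/raw5.png

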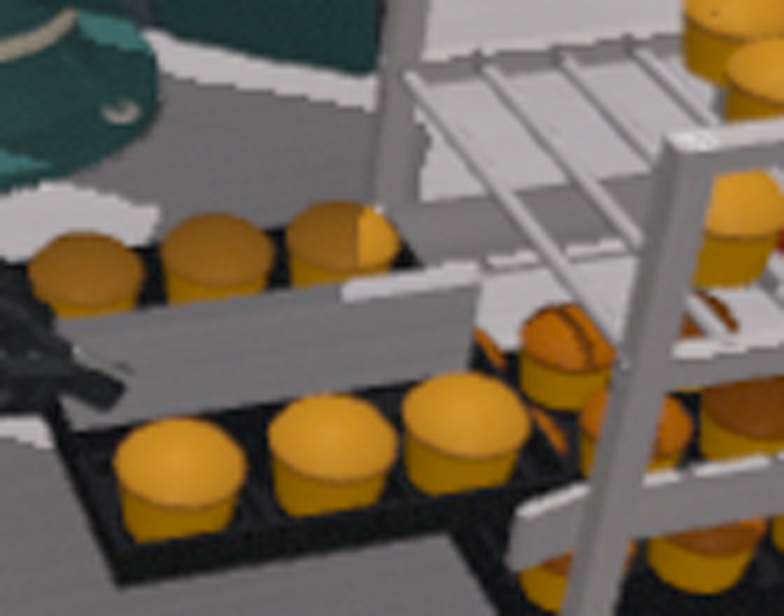

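View pics/ovn6.png

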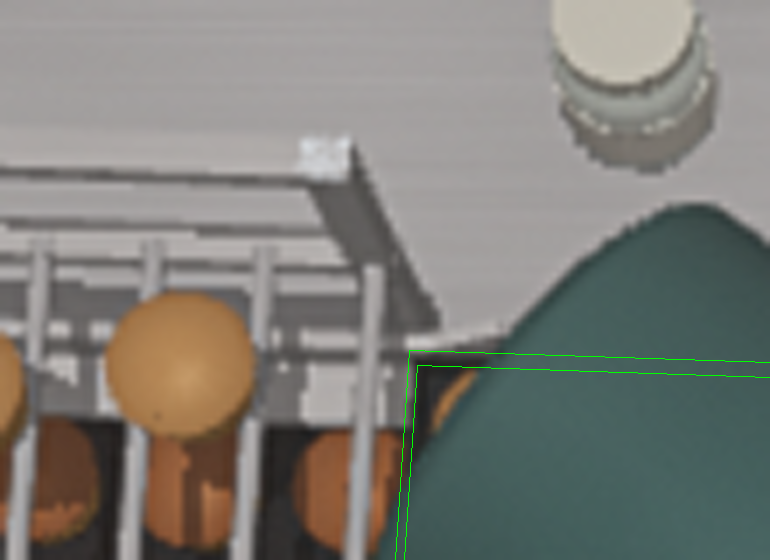

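Call:
{"name": "send_rows", "arguments": {
  "steps": [
    [-0.0054,0,0.0073,0,0,0,1],
    [-0.0111,0,0.0155,0,0,0,1],
    [-0.0169,0,0.0237,0,0,0,1],
    [-0.0226,0,0.0319,0,0,0,1],
    [-0.0283,0,0.0401,0,0,0,1]
  ]
}}

```text
t: 11.75
eef_pos: [0.5056, -0.005, 0.1317]
ee_rot: [[-0.018, -0.999, 0.026], [-0.573, 0.032, 0.819], [-0.819, 0.0, -0.573]]
contact_force: [0.3, -0.0, -7.0]
finger_gap: 0.0127
```

```bash
python3 ins.py .1095 0 -.135 -.125 -.113 -.101 -.09;  python3 ovn.py 7 270 140 430 260 4.9 scene r
```

```text
t 11.75 tray centre [0.5078 0.0626] under z 0.1104 yaw 88.18 tilt 55.03 slot xy -0.1451 0.0001 roll 0.0004 q [ -34.1   35.3  -10.3   81.8   43.9 -137.7] F [ 0.3 -0.  -7. ] M [-2.19  0.11 -0.05] gap 0.0127
-0.135 [-0.005, -0.0002, 0.0088, -0.0, 0.03, -0.03]
-0.125 [-0.0108, -0.0002, 0.017, -0.0, 0.03, -0.03]
-0.113 [-0.0176, -0.0002, 0.0268, -0.0, 0.03, -0.03]
-0.101 [-0.0245, -0.0002, 0.0366, -0.0, 0.03, -0.03]
-0.09 [-0.0308, -0.0002, 0.0456, -0.0, 0.03, -0.03]
```

View pics/raw7.png

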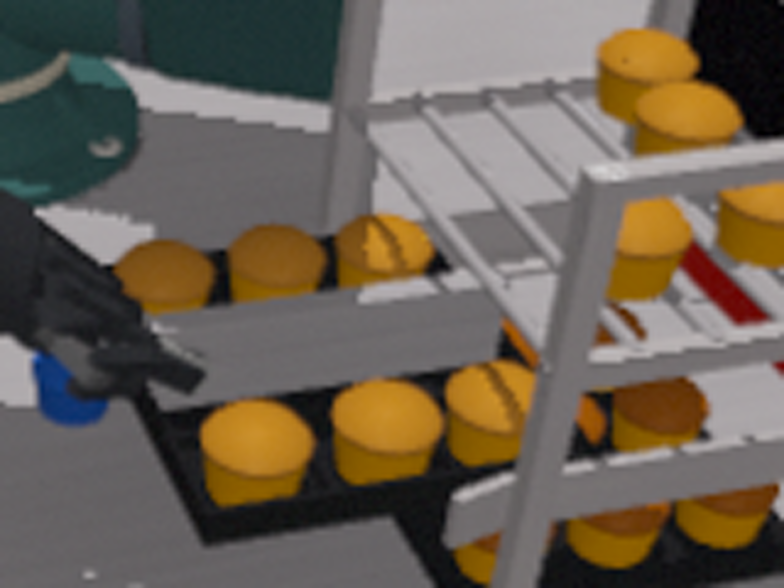

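No side contact, and the muffins are upright. Continuing inward.

Call:
{"name": "send_rows", "arguments": {
  "steps": [
    [-0.005,0,0.0088,0,0,0,1],
    [-0.0108,0,0.017,0,0,0,1],
    [-0.0176,0,0.0268,0,0,0,1],
    [-0.0245,0,0.0366,0,0,0,1],
    [-0.0308,0,0.0456,0,0,0,1]
  ]
}}

```text
t: 12.42
eef_pos: [0.5073, 0.0501, 0.1308]
ee_rot: [[-0.018, -1.0, 0.026], [-0.573, 0.032, 0.819], [-0.819, 0.0, -0.573]]
contact_force: [-0.3, -0.5, -6.3]
finger_gap: 0.0122
```

```bash
python3 ins.py .1095 0 -.08 -.069 -.058 -.047 -.036
```

```text
t 12.43 tray centre [0.5095 0.1178] under z 0.1096 yaw 88.19 tilt 55.03 slot xy -0.0899 0.0002 roll 0.0004 q [ -28.9   32.8  -14.6   75.8   46.8 -131.8] F [-0.3 -0.5 -6.3] M [-2.18 -0.01 -0.02] gap 0.0122
-0.08 [-0.0056, -0.0002, 0.0081, 0.0, 0.03, -0.02]
-0.069 [-0.0119, -0.0002, 0.0172, 0.0, 0.03, -0.02]
-0.058 [-0.0182, -0.0002, 0.0262, 0.0, 0.03, -0.02]
-0.047 [-0.0245, -0.0002, 0.0352, 0.0, 0.03, -0.02]
-0.036 [-0.0308, -0.0002, 0.0442, 0.0, 0.03, -0.02]
```

Call:
{"name": "send_rows", "arguments": {
  "steps": [
    [-0.0056,0,0.0081,0,0,0,1],
    [-0.0119,0,0.0172,0,0,0,1],
    [-0.0182,0,0.0262,0,0,0,1],
    [-0.0245,0,0.0352,0,0,0,1],
    [-0.0308,0,0.0442,0,0,0,1]
  ]
}}

```text
t: 13.05
eef_pos: [0.5091, 0.1038, 0.1307]
ee_rot: [[-0.019, -0.999, 0.026], [-0.573, 0.032, 0.819], [-0.819, 0.0, -0.573]]
contact_force: [-0.0, 0.7, -5.7]
finger_gap: 0.0124
```

```bash
python3 ins.py .109 0 -.03 -.024 -.018 -.012;  python3 ovn.py 8 300 120 470 280 3.7 scene r
```

```text
t 13.05 tray centre [0.5113 0.1714] under z 0.1094 yaw 88.18 tilt 55.03 slot xy -0.0362 0.0001 roll 0.0003 q [ -23.5   30.4  -18.2   69.3   49.6 -124.8] F [-0.   0.7 -5.7] M [-2.21  0.05 -0.05] gap 0.0124
-0.03 [-0.0032, -0.0001, 0.0053, -0.01, 0.03, -0.03]
-0.024 [-0.0066, -0.0001, 0.0102, -0.01, 0.03, -0.03]
-0.018 [-0.0101, -0.0001, 0.0151, -0.01, 0.03, -0.03]
-0.012 [-0.0135, -0.0001, 0.0201, -0.01, 0.03, -0.03]
```

View pics/ovn8.png

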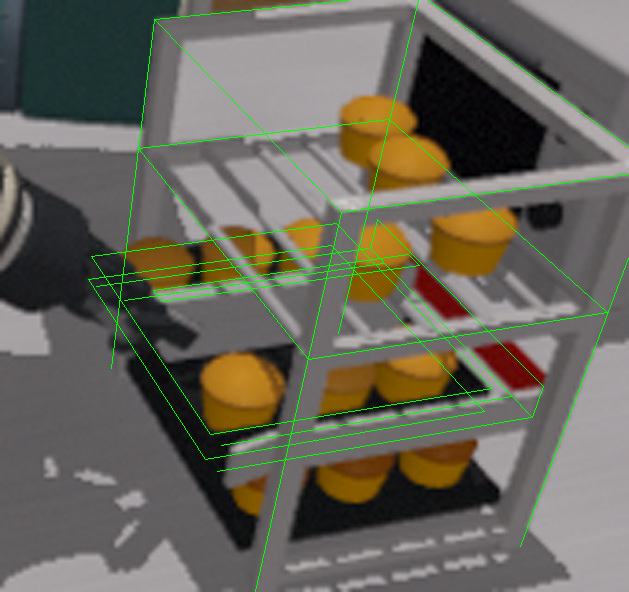

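View pics/raw8.png

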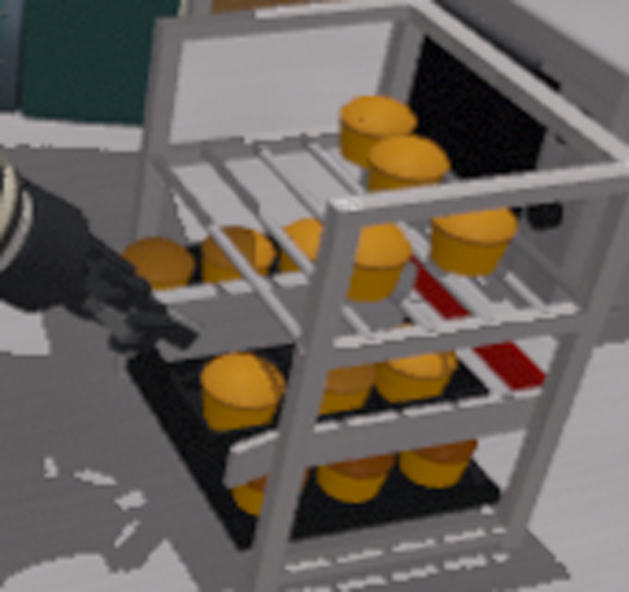

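Call:
{"name": "send_rows", "arguments": {
  "steps": [
    [-0.0032,0,0.0053,0,0,0,1],
    [-0.0066,0,0.0102,0,0,0,1],
    [-0.0101,0,0.0151,0,0,0,1],
    [-0.0135,0,0.0201,0,0,0,1],
    [-0.0135,0,0.0201,0,0,0,1]
  ]
}}

```text
t: 13.72
eef_pos: [0.5097, 0.1277, 0.1303]
ee_rot: [[-0.018, -1.0, 0.025], [-0.573, 0.031, 0.819], [-0.819, 0.0, -0.573]]
contact_force: [-0.2, -0.8, -5.8]
finger_gap: 0.0125
```

```bash
python3 ins.py .109 0 -.009 -.006 -.004 -.002 -.001;  python3 ovn.py 9 300 140 470 280 4.6 scene r;python3 ovn.py 10 90 120 300 280 3.8 top r
```

```text
t 13.72 tray centre [0.5119 0.1953] under z 0.1090 yaw 88.21 tilt 55.03 slot xy -0.0123 0.0003 roll 0.0003 q [ -21.    29.4  -19.6   66.2   50.7 -121.3] F [-0.2 -0.8 -5.8] M [-2.29  0.01  0.01] gap 0.0125
-0.009 [-0.0019, -0.0003, 0.0027, 0.02, 0.03, -0.01]
-0.006 [-0.0036, -0.0003, 0.0052, 0.02, 0.03, -0.01]
-0.004 [-0.0047, -0.0003, 0.0068, 0.02, 0.03, -0.01]
-0.002 [-0.0059, -0.0003, 0.0084, 0.02, 0.03, -0.01]
-0.001 [-0.0065, -0.0003, 0.0093, 0.02, 0.03, -0.01]
```

View pics/raw9.png

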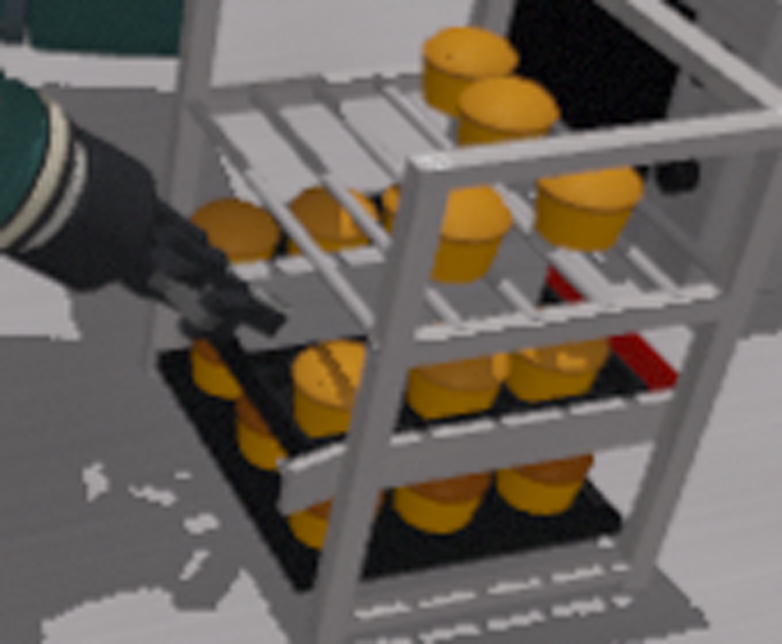

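View pics/ovn10.png

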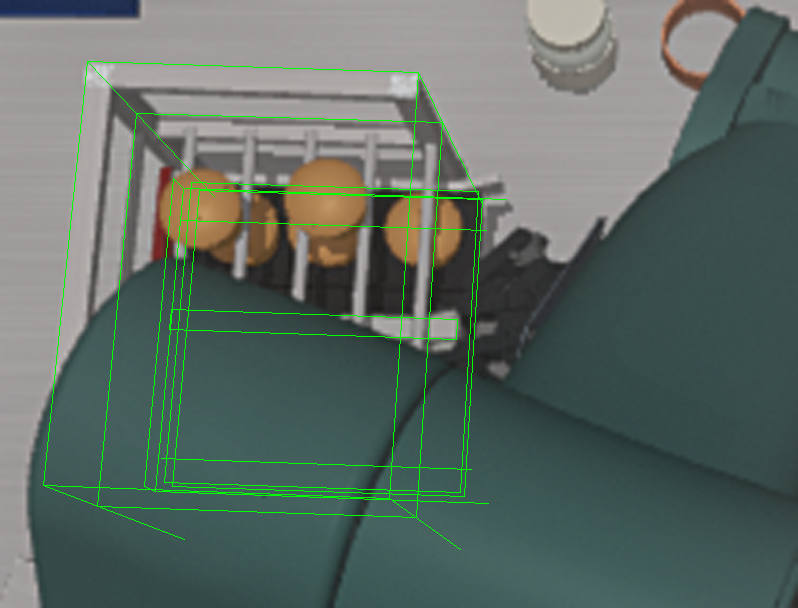

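Call:
{"name": "send_rows", "arguments": {
  "steps": [
    [-0.0014,-0.0002,0.002,0,0,0,1],
    [-0.0028,-0.0003,0.004,0,0,0,1],
    [-0.004,-0.0003,0.0058,0,0,0,1],
    [-0.0047,-0.0003,0.0068,0,0,0,1],
    [-0.0047,-0.0003,0.0068,0,0,0,1]
  ]
}}

```text
t: 14.45
eef_pos: [0.5104, 0.1356, 0.1302]
ee_rot: [[-0.018, -0.999, 0.026], [-0.573, 0.032, 0.819], [-0.819, 0.0, -0.573]]
contact_force: [0.2, 0.7, -6.9]
finger_gap: 0.0126
```

```bash
python3 ins.py .109 0 -.003 -.002 -.001 0 .001 .002
```

```text
t 14.45 tray centre [0.5125 0.2032] under z 0.1089 yaw 88.18 tilt 55.03 slot xy -0.0043 -0.0002 roll 0.0004 q [ -20.2   29.1  -20.    65.1   51.1 -120.1] F [ 0.2  0.7 -6.9] M [-2.19  0.12 -0.02] gap 0.0126
-0.003 [-0.0008, 0.0002, 0.0011, -0.0, 0.03, -0.03]
-0.002 [-0.0014, 0.0002, 0.0019, -0.0, 0.03, -0.03]
-0.001 [-0.002, 0.0002, 0.0027, -0.0, 0.03, -0.03]
0.0 [-0.0025, 0.0002, 0.0035, -0.0, 0.03, -0.03]
0.001 [-0.0031, 0.0002, 0.0043, -0.0, 0.03, -0.03]
0.002 [-0.0037, 0.0002, 0.0052, -0.0, 0.03, -0.03]
```

Call:
{"name": "send_rows", "arguments": {
  "steps": [
    [-0.0008,0,0.0011,0,0,0,1],
    [-0.0014,0,0.0019,0,0,0,1],
    [-0.002,0,0.0027,0,0,0,1],
    [-0.0025,0,0.0035,0,0,0,1]
  ]
}}

```text
t: 14.95
eef_pos: [0.5106, 0.1399, 0.1302]
ee_rot: [[-0.019, -0.999, 0.026], [-0.573, 0.032, 0.819], [-0.819, 0.0, -0.573]]
contact_force: [0.5, 0.1, -7.0]
finger_gap: 0.0124
```

```bash
python3 ins.py .109 0 0.0005 .001 .0015 .002;  python3 ovn.py 11 300 140 470 280 4.6 scene
```

```text
t 14.95 tray centre [0.5128 0.2075] under z 0.1089 yaw 88.18 tilt 55.03 slot xy -0.0001 -0.0003 roll 0.0003 q [ -19.7   29.   -20.3   64.5   51.2 -119.4] F [ 0.5  0.1 -7. ] M [-2.2   0.08 -0.01] gap 0.0124
0.0005 [-0.0004, 0.0002, 0.0004, -0.01, 0.03, -0.03]
0.001 [-0.0007, 0.0002, 0.0008, -0.01, 0.03, -0.03]
0.0015 [-0.001, 0.0002, 0.0012, -0.01, 0.03, -0.03]
0.002 [-0.0012, 0.0002, 0.0017, -0.01, 0.03, -0.03]
```

View pics/raw11.png

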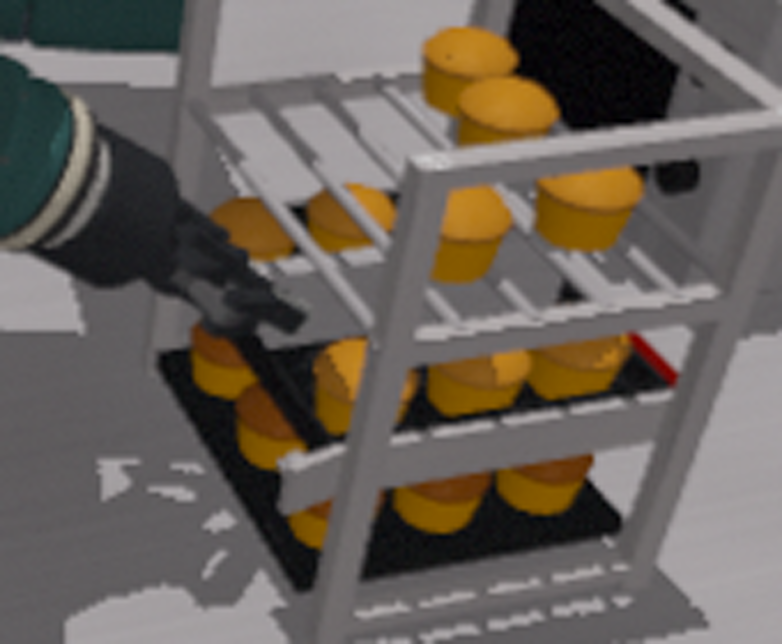

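Call:
{"name": "send_rows", "arguments": {
  "steps": [
    [-0.0003,0,0.0004,0,0,0,1],
    [-0.0006,0,0.0008,0,0,0,1],
    [-0.0009,0,0.0012,0,0,0,1],
    [-0.0009,0,0.0012,0,0,0,1]
  ]
}}

```text
t: 15.5
eef_pos: [0.5106, 0.1413, 0.1303]
ee_rot: [[-0.018, -0.999, 0.026], [-0.573, 0.032, 0.819], [-0.819, 0.0, -0.573]]
contact_force: [0.2, 0.9, -6.0]
finger_gap: 0.0126
```

```bash
python3 ins.py .109 0 0.002 .0025 .003
```

```text
t 15.50 tray centre [0.5128 0.209 ] under z 0.1090 yaw 88.18 tilt 55.03 slot xy 0.0014 -0.0002 roll 0.0003 q [ -19.5   28.9  -20.4   64.3   51.3 -119.1] F [ 0.2  0.9 -6. ] M [-2.16  0.04  0.04] gap 0.0126
0.002 [-0.0003, 0.0002, 0.0005, -0.01, 0.03, -0.03]
0.0025 [-0.0006, 0.0002, 0.0009, -0.01, 0.03, -0.03]
0.003 [-0.0009, 0.0002, 0.0013, -0.01, 0.03, -0.03]
```

Call:
{"name": "send_rows", "arguments": {
  "steps": [
    [-0.0003,0,0.0004,0,0,0,1],
    [-0.0006,0,0.0009,0,0,0,1],
    [-0.0009,0,0.0013,0,0,0,1],
    [-0.0009,0,0.0013,0,0,0,1]
  ]
}}

```text
t: 16.0
eef_pos: [0.5107, 0.1429, 0.1303]
ee_rot: [[-0.018, -0.999, 0.026], [-0.573, 0.032, 0.819], [-0.819, 0.0, -0.573]]
contact_force: [0.0, -0.9, -5.1]
finger_gap: 0.0127
```

```bash
python3 ins.py .109 0 0.0035 .004 .0045;  python3 ovn.py 12 385 180 465 240 9 scene r
```

```text
t 16.00 tray centre [0.5128 0.2106] under z 0.1090 yaw 88.18 tilt 55.03 slot xy 0.003 -0.0002 roll 0.0003 q [ -19.4   28.8  -20.5   64.1   51.4 -118.9] F [ 0.  -0.9 -5.1] M [-2.24  0.08 -0.01] gap 0.0127
0.0035 [-0.0003, 0.0002, 0.0004, -0.01, 0.03, -0.03]
0.004 [-0.0006, 0.0002, 0.0008, -0.01, 0.03, -0.03]
0.0045 [-0.0009, 0.0002, 0.0013, -0.01, 0.03, -0.03]
```

View pics/raw12.png

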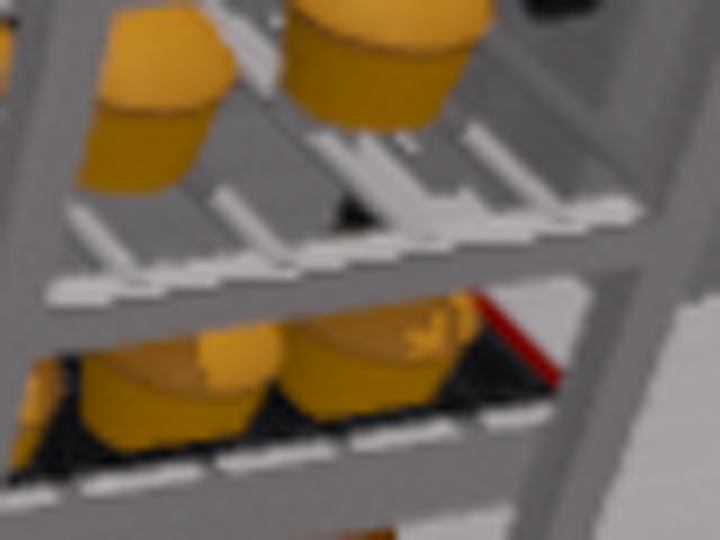

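Call:
{"name": "send_rows", "arguments": {
  "steps": [
    [-0.0003,0,0.0004,0,0,0,1],
    [-0.0006,0,0.0008,0,0,0,1],
    [-0.0009,0,0.0013,0,0,0,1],
    [-0.0009,0,0.0013,0,0,0,1]
  ]
}}

```text
t: 16.55
eef_pos: [0.5106, 0.1442, 0.1301]
ee_rot: [[-0.019, -0.999, 0.026], [-0.573, 0.032, 0.819], [-0.819, 0.001, -0.574]]
contact_force: [-2.4, -5.6, -5.7]
finger_gap: 0.0124
```

```bash
python3 ins.py .109 0 0.005 .0055 .006
```

```text
t 16.55 tray centre [0.5127 0.2119] under z 0.1089 yaw 88.17 tilt 55.00 slot xy 0.0043 -0.0001 roll 0.0008 q [ -19.2   28.8  -20.5   63.8   51.4 -118.6] F [-2.4 -5.6 -5.7] M [-2.51  0.29  0.28] gap 0.0124
0.005 [-0.0005, 0.0001, 0.0005, 0.0, -0.0, -0.05]
0.0055 [-0.0008, 0.0001, 0.0009, 0.0, -0.0, -0.05]
0.006 [-0.0011, 0.0001, 0.0013, 0.0, -0.0, -0.05]
```

Call:
{"name": "send_rows", "arguments": {
  "steps": [
    [0.0004,0,-0.0005,0,0,0,1],
    [0.0007,0,-0.001,0,0,0,1],
    [0.0023,0,0.0002,0,0,0,1],
    [0.004,0,0.0013,0,0,0,1],
    [0.0056,0,0.0024,0,0,0,1]
  ]
}}

```text
t: 17.18
eef_pos: [0.5107, 0.1432, 0.1241]
ee_rot: [[-0.019, -0.999, 0.026], [-0.573, 0.032, 0.819], [-0.819, 0.0, -0.573]]
contact_force: [0.4, 0.6, -5.6]
finger_gap: 0.0125
```

```bash
python3 ins.py .109 0 0.003; python3 ins.py .101 0 .003
```

```text
t 17.18 tray centre [0.5128 0.2109] under z 0.1028 yaw 88.18 tilt 55.03 slot xy 0.0033 -0.0002 roll 0.0004 q [ -19.3   29.2  -20.9   63.2   51.4 -118.8] F [ 0.4  0.6 -5.6] M [-2.2   0.03 -0.06] gap 0.0125
0.003 [-0.0049, 0.0002, -0.0038, -0.0, 0.03, -0.03]
t 17.18 tray centre [0.5128 0.2109] under z 0.1028 yaw 88.18 tilt 55.03 slot xy 0.0033 -0.0002 roll 0.0004 q [ -19.3   29.2  -20.9   63.2   51.4 -118.8] F [ 0.4  0.6 -5.6] M [-2.2   0.03 -0.06] gap 0.0125
0.003 [0.0017, 0.0002, 0.0008, -0.0, 0.03, -0.03]
```

Call:
{"name": "send_rows", "arguments": {
  "steps": [
    [0.0006,0,0.0004,0,0,0,1],
    [0.0012,0,0.0008,0,0,0,1],
    [0.0018,0,0.0012,0,0,0,1],
    [0.0018,0,0.0012,0,0,0,1]
  ]
}}

```text
t: 17.68
eef_pos: [0.5108, 0.1432, 0.1223]
ee_rot: [[-0.019, -0.999, 0.026], [-0.573, 0.032, 0.819], [-0.82, 0.0, -0.573]]
contact_force: [-0.8, -0.9, -3.2]
finger_gap: 0.0128
```

```bash
python3 ins.py .1 0 0.003;  python3 ovn.py 13 300 140 470 280 4.6 scene
```

```text
t 17.68 tray centre [0.5129 0.2108] under z 0.1010 yaw 88.16 tilt 55.05 slot xy 0.0032 -0.0003 roll 0.0002 q [ -19.4   29.4  -21.    62.9   51.4 -118.8] F [-0.8 -0.9 -3.2] M [-1.59  0.15  0.07] gap 0.0128
0.003 [0.0009, 0.0003, 0.0004, -0.02, 0.05, -0.03]
```

View pics/raw13.png

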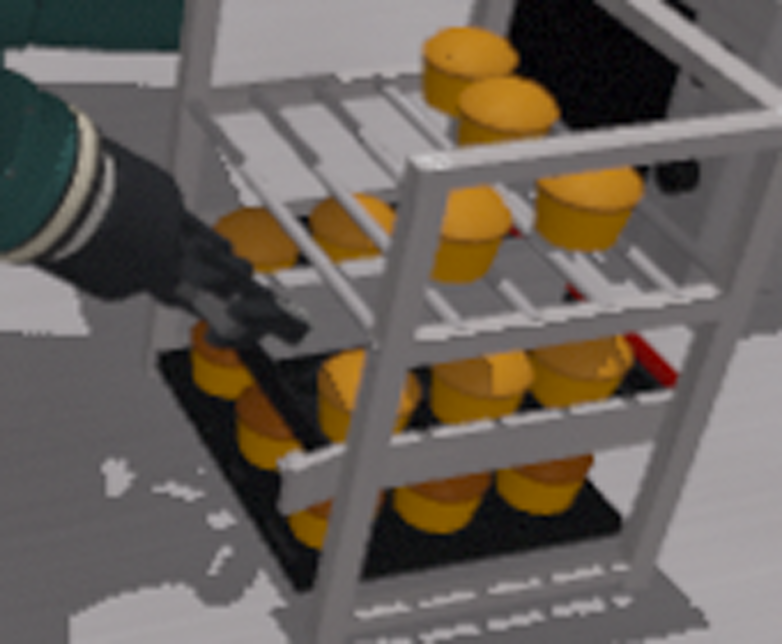

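Call:
{"name": "send_rows", "arguments": {
  "steps": [
    [0.0003,0,0.0002,0,0,0,1],
    [0.0006,0,0.0004,0,0,0,1],
    [0.0006,0,0.0004,0,0,0,1]
  ]
}}

```text
t: 18.1
eef_pos: [0.5108, 0.1432, 0.1219]
ee_rot: [[-0.019, -0.999, 0.027], [-0.572, 0.032, 0.819], [-0.82, 0.0, -0.573]]
contact_force: [-2.9, -4.5, 4.7]
finger_gap: 0.0128
```

```bash
python3 ins.py .1 0 0.003
```

```text
t 18.10 tray centre [0.513  0.2108] under z 0.1006 yaw 88.14 tilt 55.07 slot xy 0.0032 -0.0004 roll 0.0 q [ -19.4   29.4  -21.1   62.8   51.4 -118.9] F [-2.9 -4.5  4.7] M [-0.58  0.49  0.51] gap 0.0128
0.003 [0.0007, 0.0003, 0.0002, -0.05, 0.07, -0.03]
```

Call:
{"name": "send_rows", "arguments": {
  "steps": [
    [-0.0003,0,-0.0002,0,0,0,0.8],
    [-0.0003,0,-0.0002,0,0,0,0.72],
    [-0.0003,0,-0.0002,0,0,0,0.65],
    [-0.0003,0,-0.0002,0,0,0,0.65],
    [-0.0003,0,-0.0002,0,0,0,0.65]
  ],
  "squeeze": 20
}}

```text
t: 18.73
eef_pos: [0.5107, 0.1432, 0.1218]
ee_rot: [[-0.019, -0.999, 0.026], [-0.573, 0.032, 0.819], [-0.819, 0.0, -0.573]]
contact_force: [-0.6, -0.2, 0.1]
finger_gap: 0.0299
```

```bash
python3 ins.py .1 0 0.003;  python3 ovn.py 14 300 140 470 280 4.6 scene;python3 ovn.py 15 90 120 300 280 3.8 top
```

```text
t 18.73 tray centre [0.5128 0.2108] under z 0.1005 yaw 88.18 tilt 55.03 slot xy 0.0032 -0.0002 roll 0.0004 q [ -19.3   29.4  -21.1   62.8   51.4 -118.8] F [-0.6 -0.2  0.1] M [-0.72  0.07 -0.04] gap 0.0299
0.003 [0.0005, 0.0002, 0.0001, -0.01, 0.03, -0.03]
```

View pics/raw14.png

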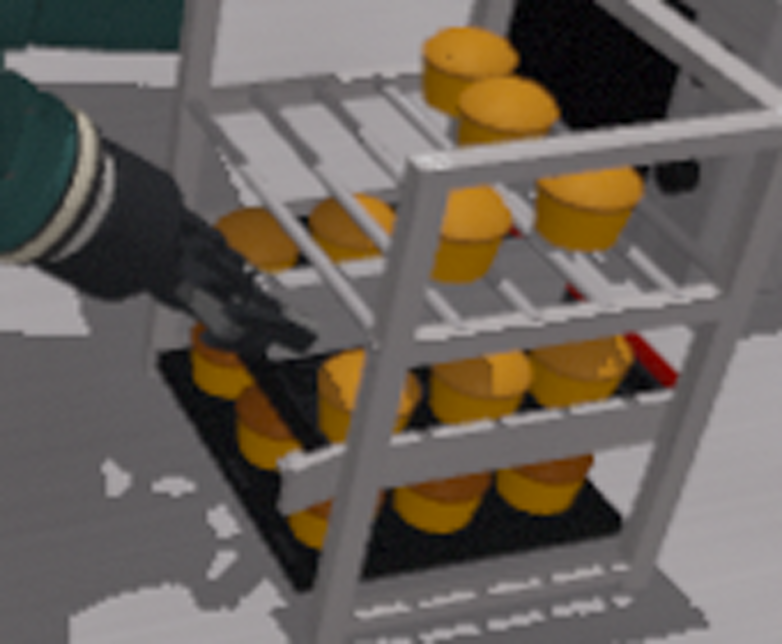

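View pics/raw15.png

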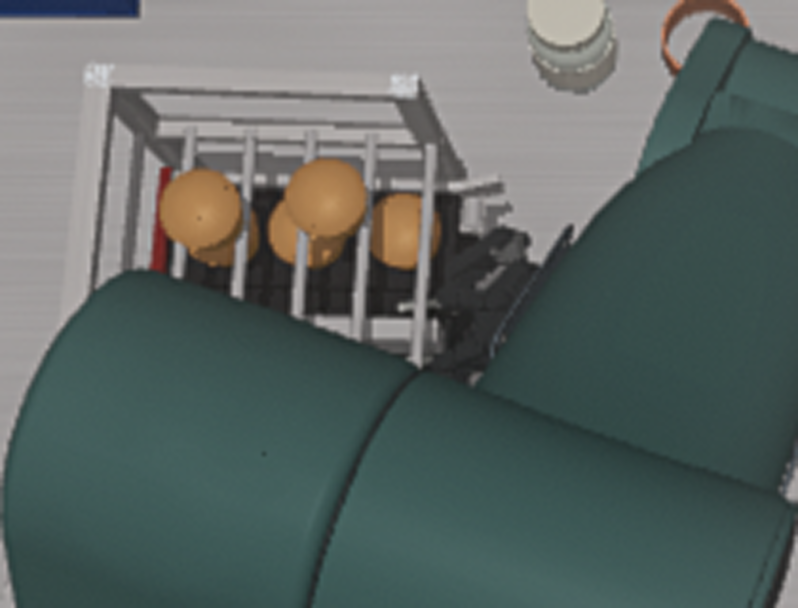

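Call:
{"name": "send_rows", "arguments": {
  "steps": [
    [0,0,-0.004,0,0,0,0.65],
    [0,0,-0.015,0,0,0,0.65],
    [0,0,-0.032,0,0,0,0.65],
    [0,0,-0.055,0,0,0,0.65],
    [0,0,-0.08,0,0,0,0.65]
  ]
}}

```text
t: 19.45
eef_pos: [0.5086, 0.0766, 0.1685]
ee_rot: [[-0.018, -0.999, 0.026], [-0.573, 0.032, 0.819], [-0.82, 0.0, -0.573]]
contact_force: [0.4, -0.6, 0.4]
finger_gap: 0.0301
```

Call:
{"name": "send_rows", "arguments": {
  "steps": [
    [0,0,-0.02,0,0,0,0.65],
    [0,0,-0.04,0,0,0,0.65],
    [0,0,-0.06,0,0,0,0.65],
    [0,0,-0.06,0,0,0,0.65]
  ]
}}

```text
t: 19.95
eef_pos: [0.5075, 0.0272, 0.2025]
ee_rot: [[-0.019, -0.999, 0.028], [-0.573, 0.033, 0.819], [-0.819, -0.001, -0.574]]
contact_force: [-0.4, 0.1, -0.5]
finger_gap: 0.03
```

```bash
python3 ins.py .1 0 0.003 | head -1; python3 - <<'E'
from h import *
from tgt import S,YA
from ov import *
c=cams.capture('scene')
b=np.radians(YA)
for k,d in(("a",.0028),):
    P=S+d*np.array([np.cos(b),np.sin(b)]); L=tray(fr(*P,YA,.1))
crop(c,315,140,465,265,5.2,'f_s.png'); crop(c,315,140,465,265,5.2,'f_so.png',L); crop(c,0,0,560,420,1.4,'f_full.png')
crop(cams.capture('top'),0,0,560,420,1.4,'f_t.png')
E
```

```text
t 19.95 tray centre [0.5098 0.0948] under z 0.1812 yaw 88.08 tilt 55.01 slot xy -0.1128 -0.0008 roll -0.0007 q [ -31.1   29.8   -7.5   87.6   45.7 -134.3] F [-0.4  0.1 -0.5] M [-0.73  0.04 -0.04] gap 0.03
```

View pics/f_s.png

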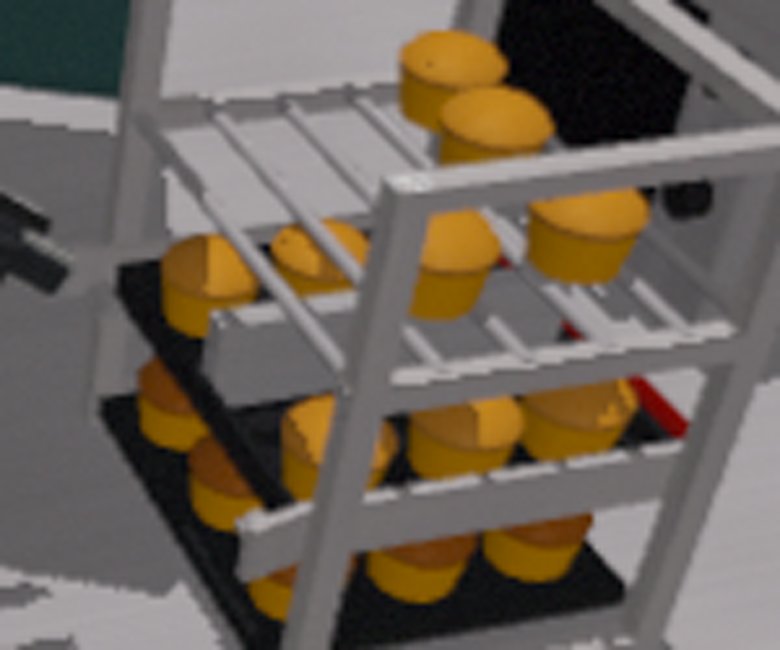

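View pics/f_so.png

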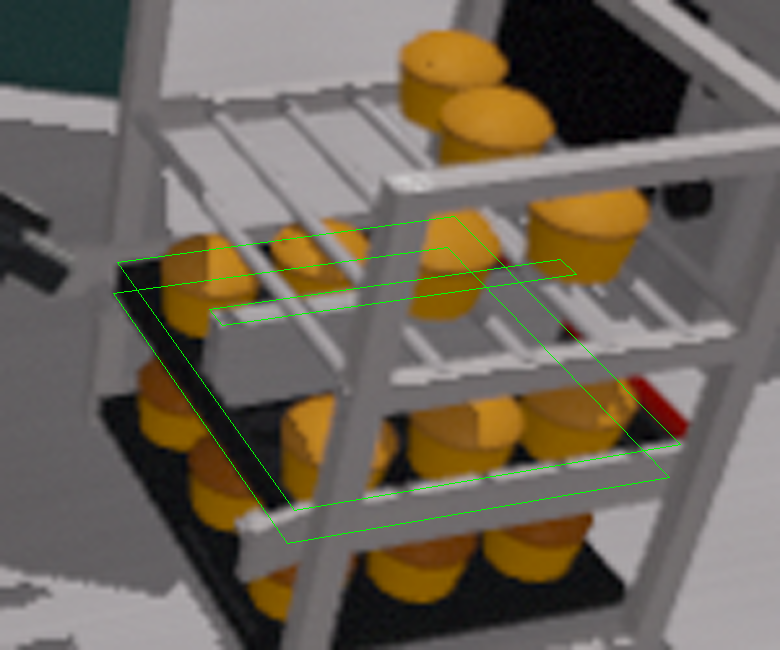

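View pics/f_full.png

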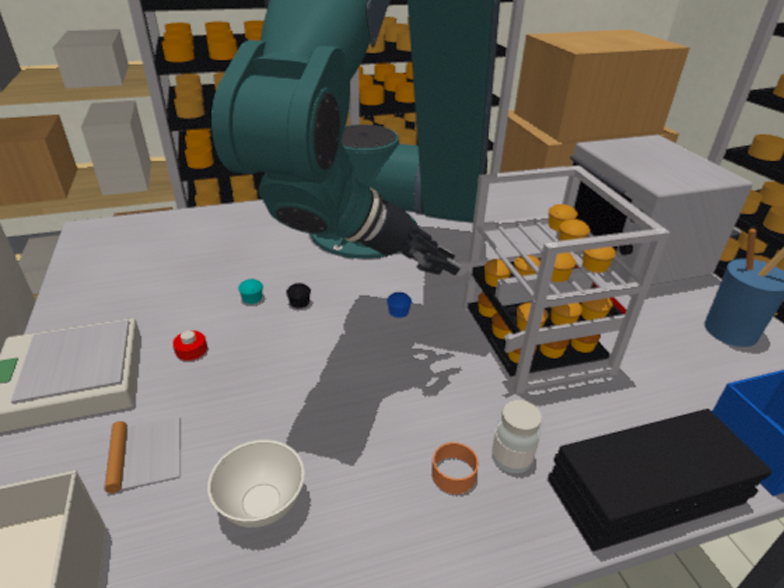

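View pics/f_t.png

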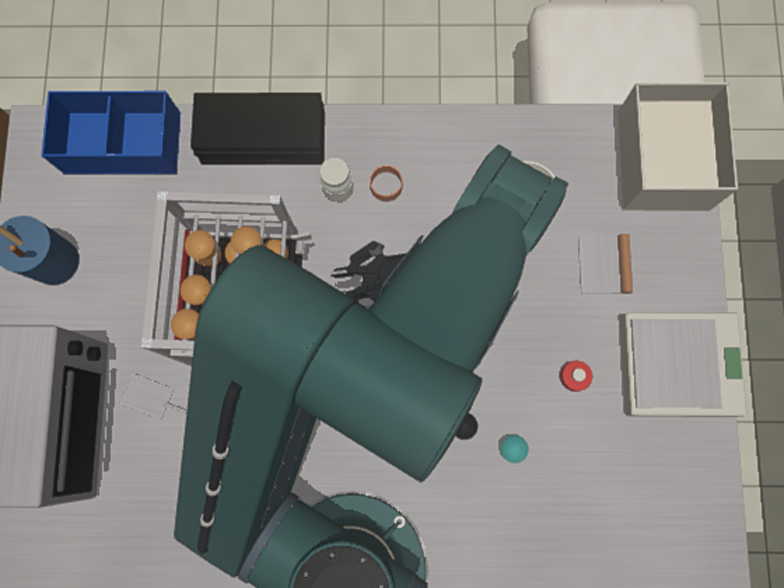

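```bash
python3 -c "
from station import robot
s=robot.observe(); print(s['t'],s['contact_force'],abs(s['joint_vel']).max() if hasattr(s['joint_vel'],'max') else s['joint_vel'])
print(robot.finish_job())"
```

```text
20.05 [ 0.62741418  0.02628235 -0.43525403] 0.6897373460554872
the job is handed in; nothing more can be done
None
```

The tray is in the middle tier, fully home and released. I handed the job in at about 20 s of the 64 s allowed.

- **How it was done:** I gripped the rail near one end with the tool tilted 55°, so the gripper stayed clear of the shelf bar. I carried the tray just above the humps rather than dragging it over them. It went in slowly until it touched the back stop (about 6 N), then backed off about 1 mm and lowered flat onto the runners.
- **Seating check:** Below hump height the tray was still free, so its trailing edge was behind the humps. At runner height the runners took the load. After release, its outline in the last picture matched a flat, fully home tray to about a pixel.
- **Muffins and bystanders:** Five of the six muffins are visibly upright. The sixth, third in the far row, is hidden behind a muffin on the shelf, so I could not confirm it. The jar, cutter, timer, scraper and coloured look-alikes appear unmoved. In the last top view the bowl and part of the spatula are behind the arm; the scene camera shows the bowl in place.
- **Disagreements:** The top camera read about 2 mm low in x compared with the robot, so I shifted the rack estimate 1.5 mm. The back stop touched about 3 mm further in than my camera estimate of the home position would put it, so I took the home position from that contact instead.

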